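Set the battery charger's push-and-turn dial to suit the pack, then dock the pack

ROBOT

A 6-joint arm with a two-finger parallel gripper is mounted at the origin on the work surface. World frame = base frame: x ahead of the robot, y to its left, z up, the work surface at z = 0. Lengths are in m, angles in degrees, forces in N, time in s.
With the tool pointing down it reaches from about 0.15 to 0.775 m from the base axis. Payload 6.1 kg.
Tool frame: the origin (TCP) lies at the centre of the arm's flange, where the gripper is bolted on; the fingertips stand ctrl.nose_length ahead of it and the grasp point (between the pads) lies 155 mm ahead of it (ctrl.nose_length is the distance from the TCP to the fingertips, in m); z points along the fingers, y is the direction in which the jaws open and shut (so a half turn about z gives the same grasp; the last joint's range is limited). The gripper opens to 85 mm and grips with 20 to 120 N. Pads are 22 mm wide; open, the fingers measure 114 mm over their backs; the gripper's body (76 mm by 85 mm) begins 54 mm behind the grasp point. The pads swing forward as they close: fully open they stand 13 mm farther back than shut.
Start: joints at [67.208, 7.208, -2.269, 80.523, 0, 90], TCP at [0.203, 0.484, 0.405] pointing down, gripper open.
Joint ranges: [-155.77, 155.77], [-54.66, 111.73], [-72.52, 77.12], [-102.08, 115.82], [-83.92, 84.16], [-180, 180]. Speed limits (degrees/s): [136.94, 136.94, 172.46, 180, 180, 180].

INTERFACE

Orientations are given as a 3x3 rotation matrix whose columns are the frame's x, y, z axes.
In Python, from cell import ctrl, get_image, spot_in, outline_of, landmark_of gives the robot as it stands.
- The arm moves only by the tool play_rows, never from a script. Its arguments are lists of equal length, an entry for each row: "offset": the shift along the tool's x, y, z in m, a list of three; "turn": the turn, a rotation vector about the tool's x, y, z in degrees, a list of three; "jaw": the closure, from -1 (fully open) to 1 (shut). In form: {"offset": [[x, y, z], ...], "turn": [[rx, ry, rz], ...], "jaw": [jaw, ...]}. A call has exactly 10 rows; each row is the pose to reach, as a shift and turn from the pose measured when the call began, along the tool's axes at that moment; what a row does not reach only later rows make up. A row lasts 1/10 s, in which the tool goes at most 50 mm and 8.59 degrees, less where a joint would pass 70% of its speed; a pose out of reach is approached as far as the arm can. A call with a gripper value outside its range is refused whole. The fingers move at their own pace and stop on an object; the grip force is fixed at half the most. Time passes only in rows, so rows that repeat a pose let the fingers close, or fill a call up. It gives the time, the measured TCP pose, the force and the opening at its end, in the units of the state.
- ctrl.get_state(): the state, without advancing time (a new reading comes with each control period).
- get_image(name): name is "scene" or "side" or "wrist"; returns a dict with "color" (400x640x3 uint8, red, green, blue), "mtx" (3x3 intrinsics, pixels), "k1" (the pictures are not rectified: a ray, as slopes to the right and down, at radius r is drawn at 1 + k1 r^2 times it, then the intrinsics apply), "R" (3x3) and "t" (3): a world point X has camera coordinates R X + t. Camera axes: x right, y down, z forward; pixel columns grow to the right and rows downward; lengths in m; the calibration is good to about 2 mm. A picture is of the moment at which its call begins. There is no depth.
- ctrl.job_done(): hands the job in, once; it reports no verdict.
Trained networks look in the newest picture that a camera, given by its name, has taken for a name from the list of things; names that differ only in an ending like _2 or _b are one class to them, and where a whole thing is asked for, a point or a joint stands for the part that bears it (a point fixed in the world has none). Each returns a list of dicts, best first, with "conf" (0 to 1); they miss things now and then, are a little off and sometimes report something else, mostly with a low value. They report only what shows in the picture. A call takes as long as a camera call. They do not tell look-alikes from the thing itself.
- spot_in(camera, thing): "box" ([left, top, right, bottom] in pixels, round what is visible of it).
- outline_of(camera, thing): "region" (400x640 bool, what is visible of it) and "box" ([left, top, right, bottom] in pixels, round what is visible of it).
- landmark_of(camera, thing): "pixel" ([column, row] in pixels: a listed point, or the origin of a listed thing).
The state is a dict: "time_s": time; "q": joint angles; "dq": joint speeds; "joint_efforts": joint torques, N m; "tcp_pos": TCP position; "ee_rot": TCP orientation; "force": force on the tool from outside, world axes, zero at the start; "moment": the same for the moment, N m; "grip_width": finger opening in m.
Only numpy, scipy, OpenCV 4.12 (cv2) and the standard library are available. Lean on these libraries where they do the work, as an engineer would, in place of code of your own. Each camera call takes 0.05 s, during which the arm holds its last target.

TASK

A coloured battery pack waits in the mouth of the charger's lane. First set the charger's dial to the coloured mark that matches that pack (it only turns while it is pushed down; press it no harder than it needs, and leave it sprung up and clicked in at the mark), and then push the pack along the lane until it is fully home against the contacts. Leave the two other packs, the screwdriver, the wooden offcut and the tape roll where they lie.

Things in the scene. Friction and masses are not known exactly. Their poses are not given: they have to be found in the camera images.
- charger: Fixed black charger housing, 130 (x) x 150 (y) x 55 mm high, dial in the centre of its top. Origin: centre of the housing's underside, on the bench; x away from the robot at yaw 0, y left, z up. Seven marks round the dial on a 45 mm radius, 36 degrees apart, clockwise from above: three small white dots, then 15 mm discs orange, blue, green, then a white dot
- lane_stop (a point): middle of the face of the contact block (40 mm high) that ends the pack lane, at bench level: charger (50, -115, 0) mm, same axes. The lane runs along charger x: two rails 16 mm high, 46 mm apart inside, from 90 mm before this point, with a flared mouth 30 mm longer. A pack is home with its front (+x) face against this face, its origin 30 mm before it
- dial (a joint): angle of the selector dial, rad, growing clockwise seen from above, -0.04 to 3.81. Clicks in at 0, 0.628, 1.257 (white), 1.885 (orange), 2.513 (blue), 3.142 (green), 3.770 (white). At angle a the red pointer stands 1.885 - a rad counter-clockwise from the charger's +x, so along +x at orange. Locked by teeth while the dial is up
- press (a joint): how far the dial is pushed down, m: 0 sprung up, 0.0075 at the bottom. About 6 N to start, 12 N at the bottom; held deeper than 0.005 it can be turned from one click to the next, and it pops up by itself near a click when let go. It may start at rest half-way between two of the white clicks
- dial_grip (a point): on the dial's vertical axis, at the top face of its round skirt (radius 31 mm, 6 mm thick; 66.5 mm above the bench when up). On the skirt stands a grey grip bar, 48 mm long, 12 mm wide, 24 mm high, centred on the axis, lying along the pointer direction; fingertips can press on the skirt either side of the bar and turn it
- dial_pointer (a point): the pointer end of the dial: at the edge of the skirt, 31 mm from the axis, at the skirt's top face, in the direction of the red line on the bar
- pack_orange: orange battery pack with a black band near its front, a box 60 (x) x 40 (y) x 34 mm high, 0.15 to 0.31 kg. Origin: centre of its underside; its contacts are on the +x face, which looks down the lane. One of the three packs stands in the lane's mouth, the two others lie on the charger's other (+y) side
- pack_blue: blue battery pack with a black band near its front, a box 60 (x) x 40 (y) x 34 mm high, 0.15 to 0.31 kg. Origin: centre of its underside; its contacts are on the +x face, which looks down the lane. One of the three packs stands in the lane's mouth, the two others lie on the charger's other (+y) side
- pack_green: green battery pack with a black band near its front, a box 60 (x) x 40 (y) x 34 mm high, 0.15 to 0.31 kg. Origin: centre of its underside; its contacts are on the +x face, which looks down the lane. One of the three packs stands in the lane's mouth, the two others lie on the charger's other (+y) side
- screwdriver: screwdriver, 190 mm long, lying along its x; a bystander, origin at the centre of its underside
- offcut: wooden offcut 110 x 35 x 18 mm; a bystander, origin at the centre of its underside
- tape_roll: yellow tape roll lying flat, 90 mm across, 20 mm high; a bystander, origin at the centre of its underside
Mind the look-alikes: they are no part of the job. Of the things like the pack_orange, leave any that is pink or white; of the rest the larger one is meant.

How it is judged (in metres and radians):
On the way, in this order (a step that is already met when the one before it is completed fails the run):
1. the dial is up and clicked in at the mark of the colour of the pack in the lane, the pack still more than 20 mm from home (((y of pack_orange in the frame of charger between -0.135 and -0.095 m and value of joint dial between 1.78496 and 1.98496 rad and value of joint press below 0.002 m and velocity of joint dial between -0.1 and 0.1 rad/s and x of pack_orange in the frame of lane_stop below -0.05 m) or (y of pack_blue in the frame of charger between -0.135 and -0.095 m and value of joint dial between 2.41327 and 2.61327 rad and value of joint press below 0.002 m and velocity of joint dial between -0.1 and 0.1 rad/s and x of pack_blue in the frame of lane_stop below -0.05 m) or (y of pack_green in the frame of charger between -0.135 and -0.095 m and value of joint dial between 3.04159 and 3.24159 rad and value of joint press below 0.002 m and velocity of joint dial between -0.1 and 0.1 rad/s and x of pack_green in the frame of lane_stop below -0.05 m))), for 0.2 s.
2. the pack is home in the lane with the dial still at its colour (((y of pack_orange in the frame of charger between -0.135 and -0.095 m and value of joint dial between 1.78496 and 1.98496 rad and value of joint press below 0.002 m and velocity of joint dial between -0.1 and 0.1 rad/s and x of pack_orange in the frame of lane_stop above -0.033 m and angle between the x axis of pack_orange and the x axis of charger, either way round below 0.1 rad and angle between pack_orange's own z axis and vertical below 0.1 rad and linear speed of pack_orange below 0.01 m/s) or (y of pack_blue in the frame of charger between -0.135 and -0.095 m and value of joint dial between 2.41327 and 2.61327 rad and value of joint press below 0.002 m and velocity of joint dial between -0.1 and 0.1 rad/s and x of pack_blue in the frame of lane_stop above -0.033 m and angle between the x axis of pack_blue and the x axis of charger, either way round below 0.1 rad and angle between pack_blue's own z axis and vertical below 0.1 rad and linear speed of pack_blue below 0.01 m/s) or (y of pack_green in the frame of charger between -0.135 and -0.095 m and value of joint dial between 3.04159 and 3.24159 rad and value of joint press below 0.002 m and velocity of joint dial between -0.1 and 0.1 rad/s and x of pack_green in the frame of lane_stop above -0.033 m and angle between the x axis of pack_green and the x axis of charger, either way round below 0.1 rad and angle between pack_green's own z axis and vertical below 0.1 rad and linear speed of pack_green below 0.01 m/s))), for 0.2 s.
At the end, for the whole second after the job is handed in: The dial is up (under 2 mm down), still, within 0.1 rad of the mark of the lane pack's colour; that pack lies flat and at rest in the lane, straight within 0.1 rad, its front within 3 mm of the contact block. Other packs are within 25 mm, other named things within 30 mm, of their starts (((y of pack_orange in the frame of charger between -0.135 and -0.095 m and value of joint dial between 1.78496 and 1.98496 rad and value of joint press below 0.002 m and velocity of joint dial between -0.1 and 0.1 rad/s and x of pack_orange in the frame of lane_stop above -0.033 m and angle between the x axis of pack_orange and the x axis of charger, either way round below 0.1 rad and angle between pack_orange's own z axis and vertical below 0.1 rad and linear speed of pack_orange below 0.01 m/s) or (y of pack_blue in the frame of charger between -0.135 and -0.095 m and value of joint dial between 2.41327 and 2.61327 rad and value of joint press below 0.002 m and velocity of joint dial between -0.1 and 0.1 rad/s and x of pack_blue in the frame of lane_stop above -0.033 m and angle between the x axis of pack_blue and the x axis of charger, either way round below 0.1 rad and angle between pack_blue's own z axis and vertical below 0.1 rad and linear speed of pack_blue below 0.01 m/s) or (y of pack_green in the frame of charger between -0.135 and -0.095 m and value of joint dial between 3.04159 and 3.24159 rad and value of joint press below 0.002 m and velocity of joint dial between -0.1 and 0.1 rad/s and x of pack_green in the frame of lane_stop above -0.033 m and angle between the x axis of pack_green and the x axis of charger, either way round below 0.1 rad and angle between pack_green's own z axis and vertical below 0.1 rad and linear speed of pack_green below 0.01 m/s))); the robot touches nothing.
It fails at once if a pack that is not in the lane was moved more than 25 mm, or the lane's pack was taken out of the lane ((distance of pack_orange from where it was at the start of the episode above 0.025 m and not (y of pack_orange in the frame of charger between -0.135 and -0.095 m)) or (distance of pack_blue from where it was at the start of the episode above 0.025 m and not (y of pack_blue in the frame of charger between -0.135 and -0.095 m)) or (distance of pack_green from where it was at the start of the episode above 0.025 m and not (y of pack_green in the frame of charger between -0.135 and -0.095 m))).
It fails at once if the screwdriver, the offcut or the tape roll was moved more than 30 mm (distance of any of screwdriver, offcut, tape_roll from where it was at the start of the episode above 0.03 m).
It fails at once if the fingers pressed on the charger or its dial with more than 45 N (contact force between the fingers and charger above 45 N).
It also fails if it takes over 61 s, if anything falls off the work surface, if the arm or the gripper's body presses on something with over 40 N, if the wrist force passes 120 N, or if a joint passes its speed limit or range.

## Working session

There is one attempt and no reset: what is moved stays moved. The work goes in short steps, Python scripts to look and compute and a tool call to move; the robot and the scene stay as the last step left them, time stands still between calls to the robot, and variables do not carry over. Pictures are saved under pics/ and viewed, and the job is handed in when it is done.

Besides the shell and the picture viewer there is one more tool, called after "Call:" by a JSON object that holds its "op" and its "data", one argument or row to a line. play_rows: Moves the arm, as the interface text tells. Its arguments: {"type":"object","properties":{"offset":{"type":"array","items":{"type":"array","items":{"type":"number"}}},"turn":{"type":"array","items":{"type":"array","items":{"type":"number"}}},"jaw":{"type":"array","items":{"type":"number"}}},"required":["offset","turn","jaw"]}

```bash
ls; mkdir -p pics
python3 - <<'E'
from cell import ctrl,get_image
import cv2
s=ctrl.get_state()
print(s, ctrl.nose_length)
for n in ["scene","side","wrist"]:
    im=get_image(n); cv2.imwrite(f"pics/{n}0.png",im["color"][:,:,::-1]); print(n,im["mtx"],im["k1"],im["R"],im["t"])
E
```

```text
pics
{'time_s': 0.0, 'q': array([ 6.72053988e+01,  7.24352804e+00, -2.32787298e+00,  8.05241209e+01,
       -1.19434809e-04,  9.00001557e+01]), 'dq': array([ 0.02072613,  0.05073429, -0.04307659, -0.01439176,  0.00202498,
       -0.03698694]), 'joint_efforts': array([ 2.21546552e-04, -4.35910928e+01,  3.52925420e+01,  1.73864298e-02,
        1.15180160e-04, -1.34060016e-05]), 'tcp_pos': array([0.20335016, 0.48387789, 0.40389583]), 'ee_rot': array([[-9.21898610e-01,  3.87430687e-01, -6.43988376e-04],
       [ 3.87431222e-01,  9.21897328e-01, -1.53777241e-03],
       [-2.08905770e-06, -1.66717145e-03, -9.99998610e-01]]), 'force': array([0.47324374, 0.17447677, 0.46860695]), 'moment': array([ 0.02092153,  0.02508954, -0.01994497]), 'grip_width': 0.08542761004250415} 0.1734
scene [[364.58624164   0.         319.63605588]
 [  0.         364.58624164 202.33859022]
 [  0.           0.           1.        ]] 0.00881462183119745 [[ 0.05740893  0.99834173  0.0042432 ]
 [ 0.80673987 -0.04388644 -0.58927478]
 [-0.58811138  0.03725279 -0.80792155]] [-0.00676665 -0.40022556  1.31893493]
side [[463.61098676   0.         317.03390617]
 [  0.         463.61098676 201.06620315]
 [  0.           0.           1.        ]] -0.12039527672330842 [[ 0.95524305 -0.29523847  0.0185733 ]
 [-0.13531493 -0.49191708 -0.86006247]
 [ 0.26306005  0.81905545 -0.50985055]] [-0.55963829  0.12121258  1.01053659]
wrist [[317.59763117   0.         321.65806723]
 [  0.         317.59763117 198.55767429]
 [  0.           0.           1.        ]] 0.009082822965120314 [[ 0.38751577  0.92186165 -0.00161914]
 [ 0.87550682 -0.36747887  0.31376279]
 [ 0.28865089 -0.1230056  -0.94950002]] [-0.52298452 -0.04085492  0.38086205]
```

View pics/scene0.png

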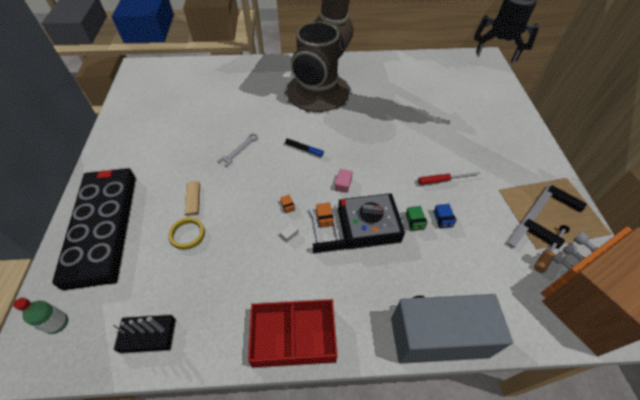

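View pics/side0.png

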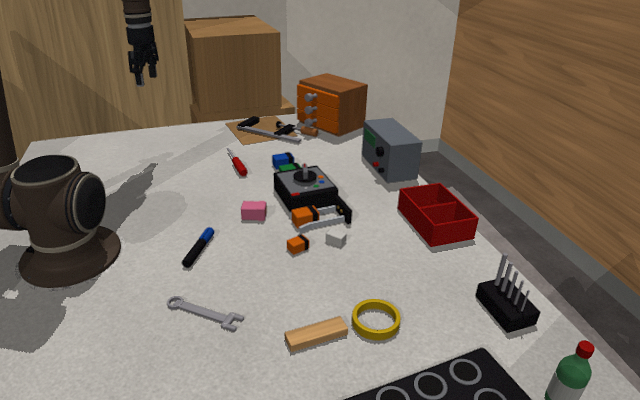

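View pics/wrist0.png

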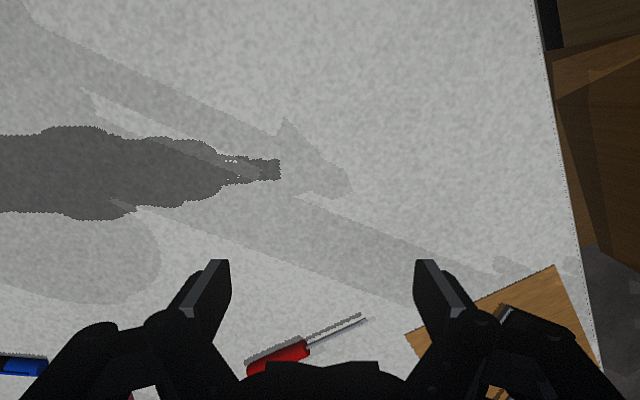

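The scene shows the charger at about (370,220), with the lane on its left. The larger orange pack is at (325,213) in the lane mouth, and a small orange look-alike sits outside at (287,203). I'll triangulate the landmarks next.

```bash
cat > h.py <<'E'
import numpy as np, cv2
from cell import ctrl,get_image,spot_in,outline_of,landmark_of
from scipy.optimize import least_squares
def proj(im,X):
    X=np.atleast_2d(X); c=X@np.array(im["R"]).T+np.array(im["t"])
    s=c[:,:2]/c[:,2:]; r2=(s**2).sum(1,keepdims=True); s=s*(1+im["k1"]*r2)
    K=np.array(im["mtx"]); return s*[K[0,0],K[1,1]]+[K[0,2],K[1,2]]
def tri(obs):
    f=lambda X:np.concatenate([(proj(im,X)[0]-p) for im,p in obs])
    r=least_squares(f,[0.5,0,0.03]); return r.x,np.abs(r.fun).max()
def onplane(im,p,z):
    r=least_squares(lambda x:proj(im,[x[0],x[1],z])[0]-p,[0.5,0]); return r.x
def crop(im,box,name,k):
    l,t,r,b=box; cv2.imwrite(name,cv2.resize(im["color"][t:b,l:r,::-1],None,fx=k,fy=k,interpolation=cv2.INTER_CUBIC))
E
python3 - <<'E'
from h import *
ims={n:get_image(n) for n in["scene","side"]}
for th in["charger","lane_stop","dial_grip","dial_pointer","pack_orange","pack_blue","pack_green","screwdriver","offcut","tape_roll"]:
    o=[]
    for n in ims:
        l=landmark_of(n,th); print(th,n,[(np.round(d["pixel"],1).tolist(),round(d["conf"],2)) for d in l[:3]])
        if l:o.append((ims[n],np.array(l[0]["pixel"])))
    if len(o)==2: X,e=tri(o); print("   ",X.round(4),round(e,2))
crop(ims["scene"],(270,160,470,270),"pics/s1.png",4)
crop(ims["side"],(230,140,370,260),"pics/d1.png",5)
E
```

```text
charger scene [([368.3, 230.8], 0.89)]
charger side [([305.0, 200.2], 0.7), ([238.2, 163.5], 0.45)]
    [ 0.5867  0.1061 -0.011 ] 0.77
lane_stop scene [([331.2, 250.6], 0.86)]
lane_stop side [([340.4, 215.9], 0.89)]
    [ 0.6478 -0.0008 -0.0043] 0.13
dial_grip scene [([370.8, 213.7], 0.63)]
dial_grip side [([306.1, 173.8], 0.65)]
    [0.5876 0.1026 0.0715] 0.57
dial_pointer scene [([382.7, 209.3], 0.73)]
dial_pointer side [([305.1, 168.7], 0.77), ([306.0, 199.2], 0.2)]
    [0.587  0.1292 0.0784] 1.6
pack_orange scene [([322.6, 219.9], 0.81), ([287.8, 208.0], 0.77), ([343.3, 182.1], 0.69)]
pack_orange side [([305.5, 221.6], 0.87), ([334.6, 240.0], 0.69), ([253.1, 216.3], 0.66)]
    [ 0.5532 -0.0156  0.0024] 0.89
pack_blue scene [([440.4, 217.9], 0.93), ([446.3, 178.6], 0.55)]
pack_blue side [([283.3, 164.0], 0.64)]
    [0.5716 0.3007 0.0096] 0.01
pack_green scene [([416.0, 219.6], 0.65)]
pack_green side [([237.0, 163.6], 0.73), ([290.9, 176.7], 0.71)]
    [ 0.4789  0.29   -0.0263] 21.04
screwdriver scene [([448.0, 178.6], 0.57), ([323.0, 217.2], 0.53)]
screwdriver side [([234.6, 161.2], 0.71)]
    [0.4334 0.3597 0.0078] 0.46
offcut scene [([196.8, 200.6], 0.72)]
offcut side [([318.0, 339.9], 0.93)]
    [ 0.4695 -0.3741 -0.0104] 2.12
tape_roll scene [([183.1, 234.1], 0.89)]
tape_roll side [([375.6, 319.7], 0.62)]
    [ 0.5828 -0.381   0.0119] 1.23
```

```bash
ls pics
```

```text
d1.png
s1.png
scene0.png
side0.png
wrist0.png
```

View pics/s1.png

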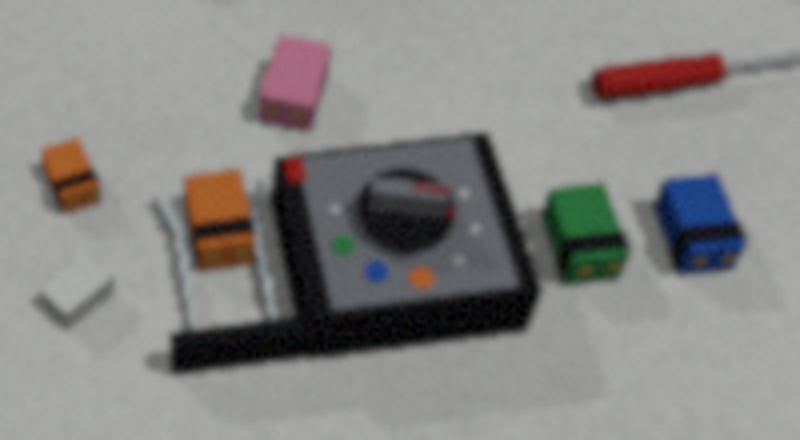

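View pics/d1.png

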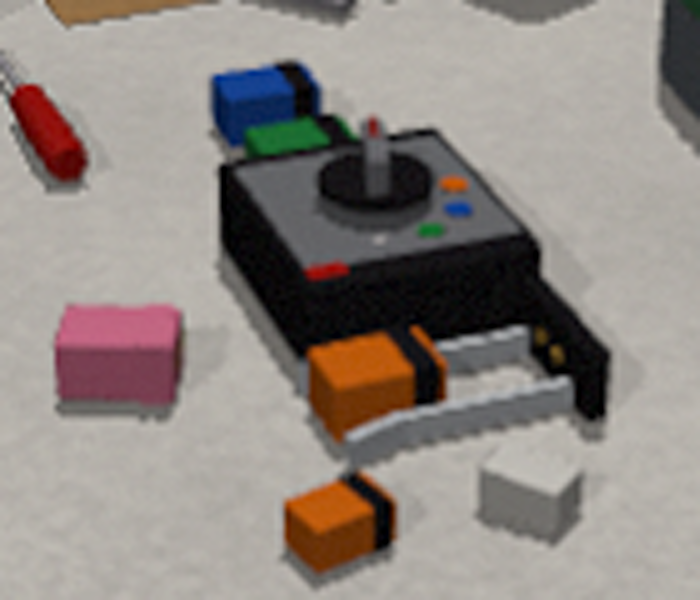

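```bash
cat >> h.py <<'E'
from scipy.spatial.transform import Rotation as Ro
def downrot(h):  # tool z down, tool y heading h deg
    h=np.radians(h); y=np.array([np.cos(h),np.sin(h),0]); z=np.array([0,0,-1.]); return np.c_[np.cross(y,z),y,z]
def delta(pos,h,via=None):
    s=ctrl.get_state(); R0=s["ee_rot"]; p0=s["tcp_pos"]
    print("off",(R0.T@(np.array(pos)-p0)).round(4),"turn",np.degrees(Ro.from_matrix(R0.T@downrot(h)).as_rotvec()).round(2))
E
python3 - <<'E'
from h import *
s=ctrl.get_state();im=get_image("wrist")
C=-im["R"].T@im["t"]; print("cam in tool",s["ee_rot"].T@(C-s["tcp_pos"])); print("cam axes in tool\n",s["ee_rot"].T@im["R"].T)
delta([0.55,0.12,0.36],187); delta([0.55,0.12,0.36],127)
E
```

```text
cam in tool [ 0.0806339  -0.0012386   0.03039469]
cam axes in tool
 [[-1.43404225e-04 -9.49502702e-01 -3.13758822e-01]
 [ 9.99999978e-01 -8.72365371e-05 -1.93055590e-04]
 [ 1.55935571e-04 -3.13758843e-01  9.49502693e-01]]
off [-0.4606 -0.2013  0.0447] turn [   0.     -0.   -119.79]
off [-0.4606 -0.2013  0.0447] turn [  0.    -0.   -59.79]
```

Call:
{"op": "play_rows", "data": {
  "offset": [
    [-0.04, -0.016, 0.004],
    [-0.08, -0.032, 0.008],
    [-0.12, -0.048, 0.012],
    [-0.16, -0.064, 0.016],
    [-0.2, -0.08, 0.02],
    [-0.24, -0.096, 0.024],
    [-0.28, -0.112, 0.028],
    [-0.32, -0.128, 0.032],
    [-0.36, -0.144, 0.036],
    [-0.4, -0.16, 0.04]
  ],
  "turn": [
    [0, 0, -7],
    [0, 0, -14],
    [0, 0, -21],
    [0, 0, -28],
    [0, 0, -35],
    [0, 0, -42],
    [0, 0, -49],
    [0, 0, -56],
    [0, 0, -63],
    [0, 0, -70]
  ],
  "jaw": [-1, -1, -1, -1, -1, -1, -1, -1, -1, -1]
}}

```text
time_s: 2.3
tcp_pos: [0.5112, 0.18, 0.3647]
ee_rot: [[-0.676, -0.737, 0.0], [-0.737, 0.676, 0.0], [-0.0, -0.0, -1.0]]
force: [0.7, 0.6, 0.0]
grip_width: 0.0855
```

Run:
```python
from h import *
s=ctrl.get_state(); print(s["tcp_pos"],s["q"],s["time_s"])
delta([0.587,0.103,0.36],187)
```

```text
[0.51121858 0.18001104 0.36468598] [ 1.93970990e+01  9.17576736e+00 -4.98065704e+00  7.58167298e+01
  5.15850717e-03 -2.80902873e+01] 2.3
off [ 0.0056 -0.1079  0.0047] turn [-2.000e-02  2.000e-02 -4.951e+01]
```

Call:
{"op": "play_rows", "data": {
  "offset": [
    [0.001, -0.012, 0.001],
    [0.002, -0.025, 0.001],
    [0.003, -0.04, 0.002],
    [0.004, -0.055, 0.003],
    [0.005, -0.07, 0.004],
    [0.0055, -0.085, 0.005],
    [0.0055, -0.1, 0.005],
    [0.0055, -0.108, 0.005],
    [0.0055, -0.108, 0.005],
    [0.0055, -0.108, 0.005]
  ],
  "turn": [
    [0, 0, -7],
    [0, 0, -14],
    [0, 0, -21],
    [0, 0, -28],
    [0, 0, -35],
    [0, 0, -42],
    [0, 0, -49.5],
    [0, 0, -49.5],
    [0, 0, -49.5],
    [0, 0, -49.5]
  ],
  "jaw": [-1, -1, -1, -1, -1, -1, -1, -1, -1, -1]
}}

```text
time_s: 3.3
tcp_pos: [0.5869, 0.1031, 0.3596]
ee_rot: [[0.119, -0.993, -0.0], [-0.993, -0.119, 0.0], [-0.0, 0.0, -1.0]]
force: [-1.0, 1.0, -0.3]
grip_width: 0.0857
```

Run:
```python
from h import *
s=ctrl.get_state(); print(s["tcp_pos"],s["q"],s["time_s"],s["ee_rot"])
im=get_image("wrist"); cv2.imwrite("pics/w1.png",im["color"][:,:,::-1])
for th,z in[("charger",0),("lane_stop",0),("dial_grip",.0665),("dial_pointer",.0665),("pack_orange",0)]:
    for d in landmark_of("wrist",th)[:2]: print(th,np.round(d["pixel"],1),d["conf"],onplane(im,d["pixel"],z).round(4))
```

```text
[0.58692718 0.10311075 0.3595971 ] [ 9.95894869e+00  1.50975331e+01  1.74836087e+00  7.66498635e+01
  2.45860566e-02 -8.68991339e+01] 3.3 [[ 1.19410500e-01 -9.92844967e-01 -5.76348363e-05]
 [-9.92844876e-01 -1.19410513e-01  4.25552369e-04]
 [-4.29389733e-04  6.40703094e-06 -9.99999908e-01]]
charger [323.  176.4] 0.56 [0.5845 0.1052]
charger [415.4 374.3] 0.32 [0.4297 0.3599]
lane_stop [279.1  60.2] 0.61 [ 0.6398 -0.0029]
dial_grip [324.8 195.4] 0.93 [0.5833 0.105 ]
dial_pointer [320.1 228.3] 0.77 [0.5837 0.1364]
pack_orange [372.2  60.7] 0.56 [ 0.5517 -0.0131]
```

View pics/w1.png

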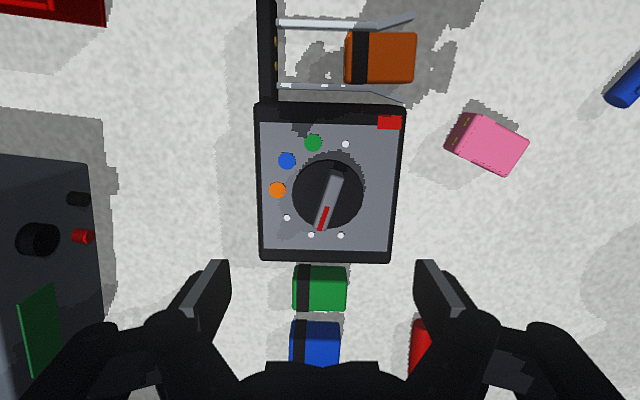

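The wrist view shows orange (277,190), blue (287,160), green (313,143), and the pointer between the two lower white dots, (341,236) and (311,235). I'll fit the charger pose from the marks.

```bash
cat > fit.py <<'E'
from h import *
im=get_image("wrist"); c=im["color"]; hsv=cv2.cvtColor(c,cv2.COLOR_RGB2HSV)
guess={6:(346,144),5:(313,143),4:(287,160),3:(277,190),2:(287,218),1:(311,235),0:(341,236)}
obs={}
for k,(u,v) in guess.items():
    sub=hsv[v-12:v+13,u-12:u+13].astype(int)
    m=(sub[...,1]>110)&(sub[...,2]>80) if k in(3,4,5) else (sub[...,2]>185)&(sub[...,1]<60)
    n,l,st,ce=cv2.connectedComponentsWithStats(m.astype(np.uint8))
    i=min(range(1,n),key=lambda i:np.hypot(*(ce[i]-12))); obs[k]=ce[i]+[u-12,v-12]; print(k,st[i][4],obs[k].round(1))
def pts(p,z=.055):
    out=[]
    for k in obs:
        a=1.885-0.6283*k+p[2]; out.append([p[0]+.045*np.cos(a),p[1]+.045*np.sin(a),z])
    return np.array(out)
O=np.array(list(obs.values()))
r=least_squares(lambda p:(proj(im,pts(p))-O).ravel(),[.585,.104,.1]); print(r.x[:2].round(4),np.degrees(r.x[2]).round(2),(r.fun.reshape(-1,2)).round(1).tolist())
x,y,w=r.x; cw,sw=np.cos(w),np.sin(w)
print("lane_stop",x+.05*cw+.115*sw,y+.05*sw-.115*cw)
# red pointer
m=((hsv[...,0]<6)|(hsv[...,0]>174))&(hsv[...,1]>120)&(hsv[...,2]>80); m[:195]=0;m[245:]=0;m[:,:295]=0;m[:,360:]=0
yy,xx=np.nonzero(m); q=np.c_[xx,yy].astype(float); print(len(q))
P=np.array([onplane(im,t,.0905) for t in q]); v=P.mean(0)-[x,y]; print("red",P.mean(0),np.hypot(*v),"pointer angle rel charger",np.degrees(np.arctan2(v[1],v[0])-w))
E
python3 fit.py
```

```text
6 35 [345.5 143.3]
5 242 [312.9 142.3]
4 242 [286.3 160.3]
3 218 [277.  189.1]
2 27 [286.6 217.1]
1 27 [310.6 234.1]
0 25 [340.4 235. ]
[0.5813 0.1043] 5.11 [[-0.4, 0.4], [-0.0, 0.4], [0.3, 0.3], [0.2, 0.0], [0.2, -0.3], [0.0, -0.5], [-0.4, -0.5]]
lane_stop 0.6413204853524717 -0.005785932258279294
127
red [0.58382668 0.11696719] 0.012911257577028894 pointer angle rel charger 73.5430810256497
```

Run:
```python
from h import *
im=get_image("wrist"); crop(im,(270,130,370,250),"pics/w2.png",5)
for d in landmark_of("wrist","dial_pointer")[:2]+landmark_of("wrist","dial_grip")[:2]: print(d["pixel"],onplane(im,d["pixel"],.0665))
def wa(a,b,z):
    A,B=onplane(im,a,z),onplane(im,b,z); return A,B,np.degrees(np.arctan2(*(B-A)[::-1]))-5.1
x,y,w=.5813,.1043,np.radians(5.1)
pic=cv2.imread("pics/w2.png")
for ang,col in((90,(255,0,0)),(72,(0,255,0)),(54,(0,255,255))):
    a=np.radians(ang)+w; d=np.array([np.cos(a),np.sin(a)]); n=np.array([-d[1],d[0]])
    box=[np.r_[np.array([x,y])+s*d*.024+t*n*.006,.0905] for s,t in((1,1),(1,-1),(-1,-1),(-1,1))]
    p=((proj(im,box)-[270,130]+.5)*5).astype(int); cv2.polylines(pic,[p],True,col,1)
t=np.linspace(0,6.28,50); ci=np.c_[x+.031*np.cos(t),y+.031*np.sin(t),0*t+.0665]
cv2.polylines(pic,[((proj(im,ci)-[270,130]+.5)*5).astype(int)],True,(255,255,0),1)
cv2.imwrite("pics/w3.png",pic)
```

```text
[316.1, 223.6] [0.58781357 0.1324825 ]
[322.7, 172.9] [0.58766094 0.0855459 ]
[327.0, 193.3] [0.58173306 0.10310395]
[316.5, 226.0] [0.58718645 0.13475271]
```

View pics/w3.png

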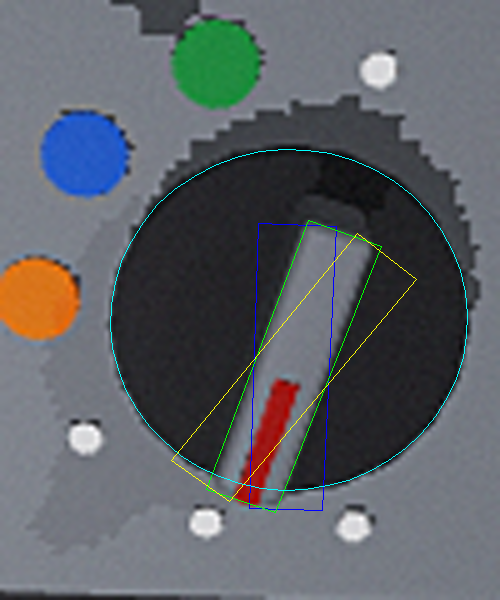

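Run:
```python
from h import *
delta([0.5813,0.1043,0.275],167.1)
```

```text
off [-0.0019  0.0056  0.0848] turn [-0.03  0.02 19.89]
```

Call:
{"op": "play_rows", "data": {
  "offset": [
    [-0.002, 0.0055, 0.01],
    [-0.002, 0.0055, 0.02],
    [-0.002, 0.0055, 0.035],
    [-0.002, 0.0055, 0.05],
    [-0.002, 0.0055, 0.065],
    [-0.002, 0.0055, 0.08],
    [-0.002, 0.0055, 0.085],
    [-0.002, 0.0055, 0.085],
    [-0.002, 0.0055, 0.085],
    [-0.002, 0.0055, 0.085]
  ],
  "turn": [
    [0, 0, 5],
    [0, 0, 10],
    [0, 0, 15],
    [0, 0, 20],
    [0, 0, 20],
    [0, 0, 20],
    [0, 0, 20],
    [0, 0, 20],
    [0, 0, 20],
    [0, 0, 20]
  ],
  "jaw": [0.45, 0.45, 0.45, 0.45, 0.45, 0.45, 0.45, 0.45, 0.45, 0.45]
}}

```text
time_s: 4.8
tcp_pos: [0.5816, 0.1045, 0.2757]
ee_rot: [[-0.225, -0.974, 0.002], [-0.974, 0.225, 0.001], [-0.001, -0.002, -1.0]]
force: [1.2, -0.7, -0.9]
grip_width: 0.0231
```

Run:
```python
from h import *
s=ctrl.get_state(); print(s["tcp_pos"],s["force"],s["grip_width"],s["time_s"])
im=get_image("wrist"); cv2.imwrite("pics/w4.png",im["color"][:,:,::-1])
im=get_image("side"); crop(im,(240,100,370,220),"pics/d4.png",5)
delta([0.5813,0.1043,0.275],167.1)
```

```text
[0.58163922 0.10449642 0.27574365] [ 1.17861381 -0.70586879 -0.86540162] 0.02312758887038834 4.8
off [0.0002 0.0002 0.0006] turn [-0.09  0.05 -0.11]
```

View pics/w4.png

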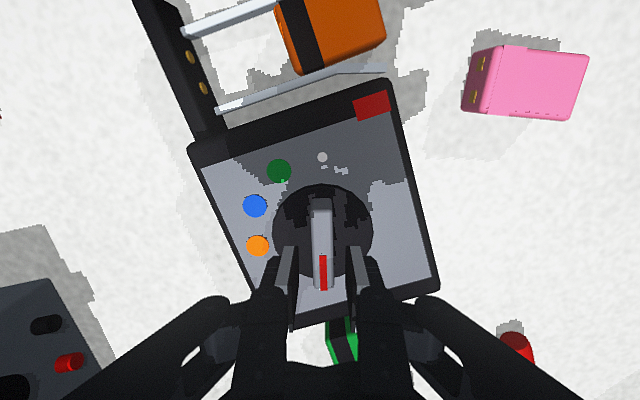

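View pics/d4.png

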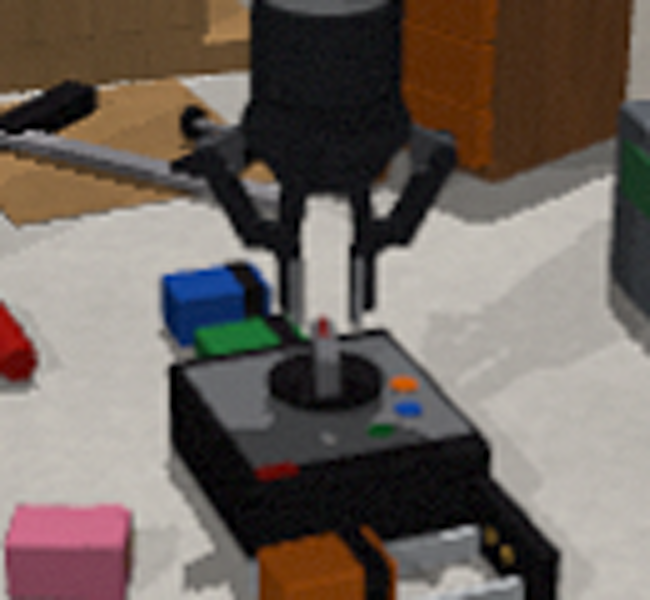

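Call:
{"op": "play_rows", "data": {
  "offset": [
    [0, 0, 0.004],
    [0, 0, 0.008],
    [0, 0, 0.012],
    [0, 0, 0.016],
    [0, 0, 0.02],
    [0, 0, 0.024],
    [0, 0, 0.028],
    [0, 0, 0.03],
    [0, 0, 0.03],
    [0, 0, 0.03]
  ],
  "turn": [
    [0, 0, 0],
    [0, 0, 0],
    [0, 0, 0],
    [0, 0, 0],
    [0, 0, 0],
    [0, 0, 0],
    [0, 0, 0],
    [0, 0, 0],
    [0, 0, 0],
    [0, 0, 0]
  ],
  "jaw": [0.6, 0.6, 0.6, 0.6, 0.6, 0.6, 0.6, 0.6, 0.6, 0.6]
}}

```text
time_s: 5.9
tcp_pos: [0.5817, 0.1045, 0.2456]
ee_rot: [[-0.225, -0.974, 0.002], [-0.974, 0.225, 0.001], [-0.001, -0.002, -1.0]]
force: [0.1, 0.2, -0.7]
grip_width: 0.017
```

Run:
```python
from h import *
s=ctrl.get_state(); print(s["tcp_pos"],s["force"],s["moment"],s["grip_width"],s["time_s"])
im=get_image("wrist"); crop(im,(180,130,440,340),"pics/w5.png",3)
im=get_image("side"); crop(im,(240,100,370,220),"pics/d5.png",5)
```

```text
[0.58166342 0.10450539 0.24564281] [ 0.10206396  0.17374644 -0.66131006] [-0.03157127  0.00098786  0.03196907] 0.01702810449840964 5.9
```

View pics/w5.png

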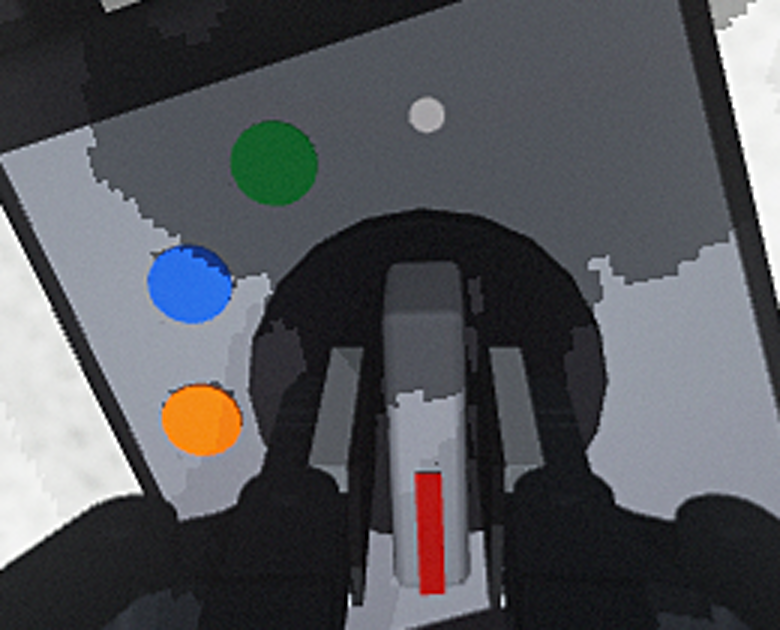

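View pics/d5.png

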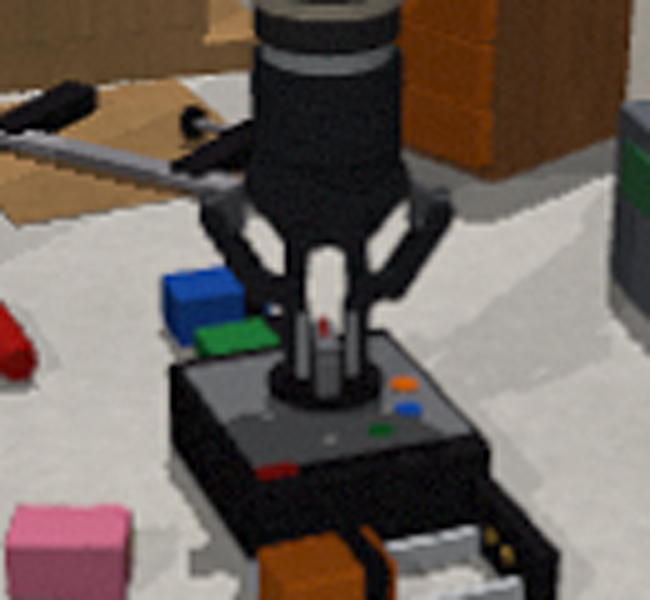

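Call:
{"op": "play_rows", "data": {
  "offset": [
    [0, 0, 0.001],
    [0, 0, 0.002],
    [0, 0, 0.003],
    [0, 0, 0.004],
    [0, 0, 0.005],
    [0, 0, 0.006],
    [0, 0, 0.007],
    [0, 0, 0.008],
    [0, 0, 0.009],
    [0, 0, 0.009]
  ],
  "turn": [
    [0, 0, 0],
    [0, 0, 0],
    [0, 0, 0],
    [0, 0, 0],
    [0, 0, 0],
    [0, 0, 0],
    [0, 0, 0],
    [0, 0, 0],
    [0, 0, 0],
    [0, 0, 0]
  ],
  "jaw": [0.6, 0.6, 0.6, 0.6, 0.6, 0.6, 0.6, 0.6, 0.6, 0.6]
}}

```text
time_s: 7.0
tcp_pos: [0.5817, 0.1045, 0.238]
ee_rot: [[-0.225, -0.974, 0.003], [-0.974, 0.225, 0.001], [-0.002, -0.003, -1.0]]
force: [-3.4, -1.2, 9.0]
grip_width: 0.0168
```

Call:
{"op": "play_rows", "data": {
  "offset": [
    [0, 0, 0.0015],
    [0, 0, 0.002],
    [0, 0, 0.0025],
    [0, 0, 0.003],
    [0, 0, 0.0035],
    [0, 0, 0.0035],
    [0, 0, 0.004],
    [0, 0, 0.004],
    [0, 0, 0.004],
    [0, 0, 0.004]
  ],
  "turn": [
    [0, 0, 0],
    [0, 0, 0],
    [0, 0, 0],
    [0, 0, 0],
    [0, 0, 0],
    [0, 0, 0],
    [0, 0, 0],
    [0, 0, 0],
    [0, 0, 0],
    [0, 0, 0]
  ],
  "jaw": [0.6, 0.6, 0.6, 0.6, 0.6, 0.6, 0.6, 0.6, 0.6, 0.6]
}}

```text
time_s: 8.0
tcp_pos: [0.5815, 0.1044, 0.2356]
ee_rot: [[-0.225, -0.974, 0.004], [-0.974, 0.225, 0.001], [-0.002, -0.004, -1.0]]
force: [-4.6, -2.0, 11.5]
grip_width: 0.017
```

Run:
```python
from h import *
s=ctrl.get_state(); print(s["tcp_pos"],s["force"],s["moment"],s["grip_width"],s["time_s"])
im=get_image("wrist"); crop(im,(180,130,440,340),"pics/w6.png",3)
im=get_image("side"); crop(im,(270,140,340,200),"pics/d6.png",8)
s=ctrl.get_state(); print(s["tcp_pos"],s["force"],s["moment"])
```

```text
[0.58150865 0.10444324 0.2355822 ] [-4.58910003 -1.98386857 11.45478924] [-0.16504458  0.99021696 -0.00308247] 0.017028253921183026 8.0
[0.5815006  0.10447865 0.23558881] [-5.00551528 -0.90855576 11.41437065] [-0.19729402  1.03403661  0.01441058]
```

View pics/w6.png

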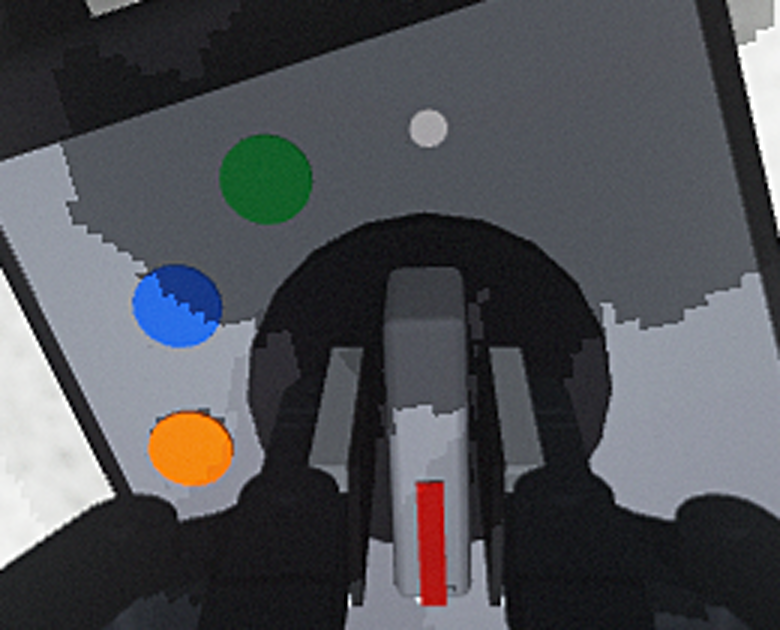

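View pics/d6.png

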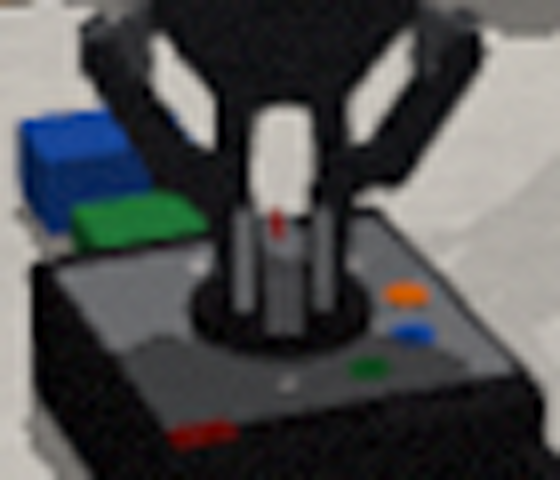

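Call:
{"op": "play_rows", "data": {
  "offset": [
    [0, 0, 0.002],
    [0, 0, 0.002],
    [0, 0, 0.002],
    [0, 0, 0.002],
    [0, 0, 0.002],
    [0, 0, 0.002],
    [0, 0, 0.002],
    [0, 0, 0.002],
    [0, 0, 0.002],
    [0, 0, 0.002]
  ],
  "turn": [
    [0, 0, 2],
    [0, 0, 4],
    [0, 0, 6],
    [0, 0, 8],
    [0, 0, 10],
    [0, 0, 12],
    [0, 0, 14],
    [0, 0, 16],
    [0, 0, 18],
    [0, 0, 18]
  ],
  "jaw": [0.6, 0.6, 0.6, 0.6, 0.6, 0.6, 0.6, 0.6, 0.6, 0.6]
}}

```text
time_s: 9.1
tcp_pos: [0.5812, 0.1044, 0.2355]
ee_rot: [[-0.516, -0.857, 0.005], [-0.857, 0.516, 0.001], [-0.004, -0.004, -1.0]]
force: [-6.2, -0.6, 13.5]
grip_width: 0.0173
```

Run:
```python
from h import *
s=ctrl.get_state(); print(s["tcp_pos"],s["force"],s["moment"],s["grip_width"],s["time_s"])
y=s["ee_rot"][:,1]; print("heading",np.degrees(np.arctan2(y[1],y[0])))
im=get_image("wrist"); crop(im,(180,130,440,340),"pics/w7.png",3)
```

```text
[0.58122628 0.10437501 0.23554478] [-6.17046206 -0.63739785 13.46952783] [-0.26412006  1.29158077 -0.0311894 ] 0.017326168302091948 9.1
heading 148.94166503595045
```

View pics/w7.png

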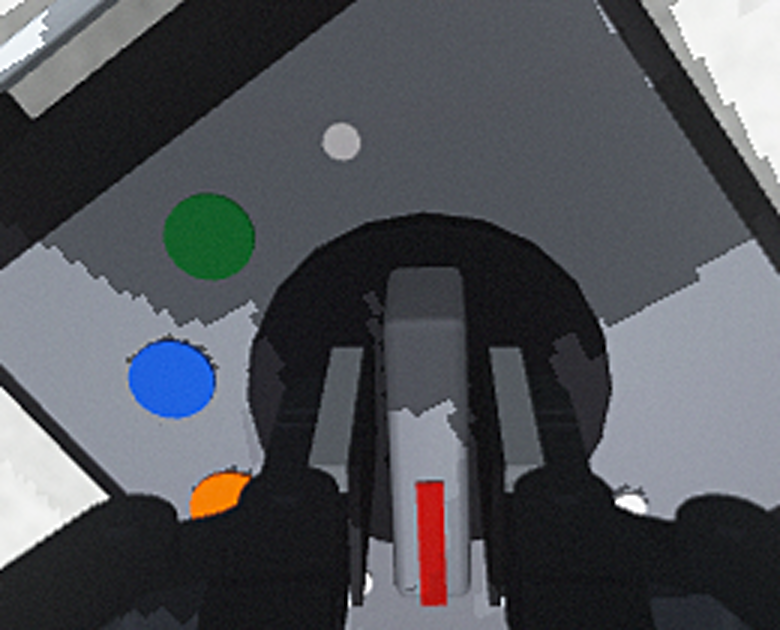

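Call:
{"op": "play_rows", "data": {
  "offset": [
    [0, 0, 0.0018],
    [0, 0, 0.0018],
    [0, 0, 0.0018],
    [0, 0, 0.0018],
    [0, 0, 0.0018],
    [0, 0, 0.0018],
    [0, 0, 0.0018],
    [0, 0, 0.0018],
    [0, 0, 0.0018],
    [0, 0, 0.0018]
  ],
  "turn": [
    [0, 0, 3],
    [0, 0, 6],
    [0, 0, 9],
    [0, 0, 12],
    [0, 0, 15],
    [0, 0, 18],
    [0, 0, 21],
    [0, 0, 24],
    [0, 0, 27],
    [0, 0, 30]
  ],
  "jaw": [0.6, 0.6, 0.6, 0.6, 0.6, 0.6, 0.6, 0.6, 0.6, 0.6]
}}

```text
time_s: 10.15
tcp_pos: [0.5809, 0.1043, 0.2356]
ee_rot: [[-0.876, -0.483, 0.006], [-0.483, 0.876, 0.001], [-0.006, -0.002, -1.0]]
force: [-6.0, -1.7, 13.8]
grip_width: 0.0171
```

Run:
```python
from h import *
s=ctrl.get_state(); print(s["tcp_pos"],s["force"],s["moment"],s["grip_width"],s["time_s"])
y=s["ee_rot"][:,1]; print("heading",np.degrees(np.arctan2(y[1],y[0])))
im=get_image("wrist"); crop(im,(180,130,440,340),"pics/w8.png",3)
```

```text
[0.5808665  0.10428979 0.2356    ] [-5.96101483 -1.70751133 13.75188021] [-0.22698517  1.31689028 -0.01200323] 0.017078770666545832 10.15
heading 118.85151354176753
```

View pics/w8.png

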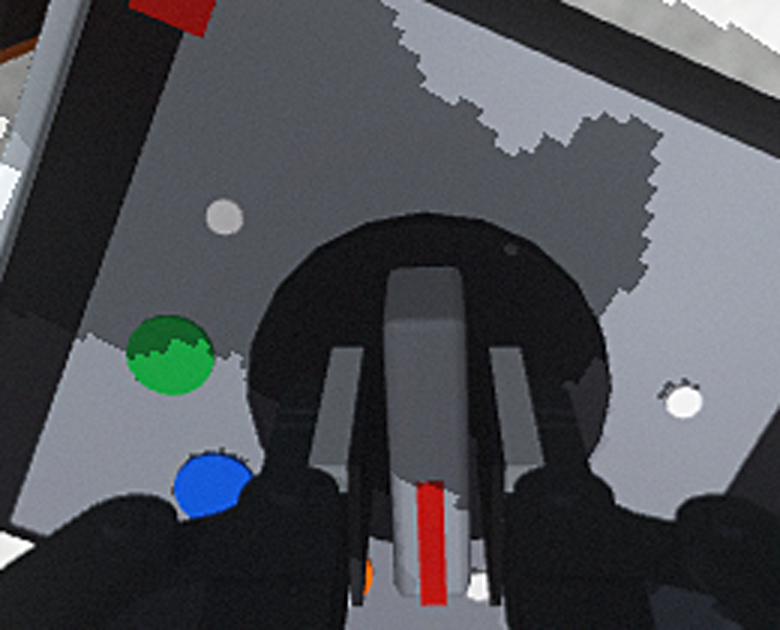

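Call:
{"op": "play_rows", "data": {
  "offset": [
    [0, 0, 0.0018],
    [0, 0, 0.0018],
    [0, 0, 0.0018],
    [0, 0, 0.0018],
    [0, 0, 0.0018],
    [0, 0, 0.0018],
    [0, 0, 0.0018],
    [0, 0, 0.0018],
    [0, 0, 0.0018],
    [0, 0, 0.0018]
  ],
  "turn": [
    [0, 0, 3],
    [0, 0, 6],
    [0, 0, 9],
    [0, 0, 12],
    [0, 0, 15],
    [0, 0, 18],
    [0, 0, 21],
    [0, 0, 23],
    [0, 0, 23.7],
    [0, 0, 23.7]
  ],
  "jaw": [0.6, 0.6, 0.6, 0.6, 0.6, 0.6, 0.6, 0.6, 0.6, 0.6]
}}

```text
time_s: 11.2
tcp_pos: [0.5805, 0.1043, 0.2356]
ee_rot: [[-0.996, -0.087, 0.007], [-0.087, 0.996, 0.001], [-0.007, 0.001, -1.0]]
force: [-5.6, -0.1, 13.6]
grip_width: 0.0171
```

Run:
```python
from h import *
s=ctrl.get_state(); print(s["tcp_pos"],s["force"],s["moment"],s["grip_width"],s["time_s"])
y=s["ee_rot"][:,1]; print("heading",np.degrees(np.arctan2(y[1],y[0])))
im=get_image("wrist"); crop(im,(180,130,440,340),"pics/w9.png",3)
```

```text
[0.58049562 0.10426279 0.23557949] [-5.60587778 -0.07980831 13.61591199] [-0.18494002  1.27776562 -0.01531103] 0.017141476384262343 11.2
heading 95.0149462864786
```

View pics/w9.png

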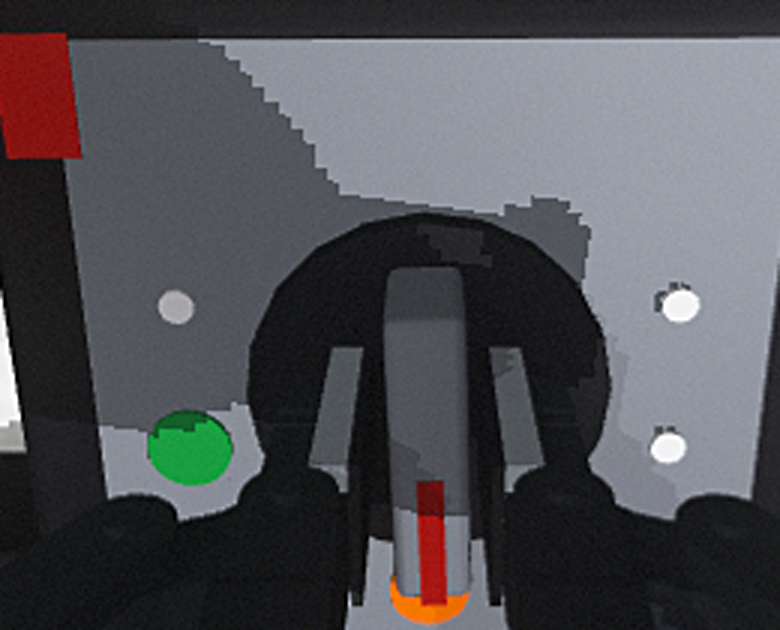

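The dial sits squarely at orange. I'll let it spring up and withdraw.

Call:
{"op": "play_rows", "data": {
  "offset": [
    [0, 0, 0.0005],
    [0, 0, -0.001],
    [0, 0, -0.0025],
    [0, 0, -0.004],
    [0, 0, -0.0055],
    [0, 0, -0.007],
    [0, 0, -0.009],
    [0, 0, -0.012],
    [0, 0, -0.016],
    [0, 0, -0.022]
  ],
  "turn": [
    [0, 0, 0],
    [0, 0, 0],
    [0, 0, 0],
    [0, 0, 0],
    [0, 0, 0],
    [0, 0, 0],
    [0, 0, 0],
    [0, 0, 0],
    [0, 0, 0],
    [0, 0, 0]
  ],
  "jaw": [0.6, 0.6, 0.6, 0.6, 0.6, 0.6, 0.6, 0.6, 0.6, 0.6]
}}

```text
time_s: 12.25
tcp_pos: [0.5803, 0.1042, 0.2575]
ee_rot: [[-0.996, -0.088, 0.006], [-0.088, 0.996, 0.001], [-0.007, 0.001, -1.0]]
force: [-0.5, -0.2, -0.3]
grip_width: 0.0169
```

Call:
{"op": "play_rows", "data": {
  "offset": [
    [0, 0, -0.01],
    [0, 0, -0.02],
    [0, 0, -0.03],
    [0, 0, -0.04],
    [0, 0, -0.055],
    [0, 0, -0.07],
    [0, 0, -0.085],
    [0, 0, -0.1],
    [0, 0, -0.1],
    [0, 0, -0.1]
  ],
  "turn": [
    [0, 0, 0],
    [0, 0, 0],
    [0, 0, 0],
    [0, 0, 0],
    [0, 0, 0],
    [0, 0, 0],
    [0, 0, 0],
    [0, 0, 0],
    [0, 0, 0],
    [0, 0, 0]
  ],
  "jaw": [0.6, 0.6, 0.6, 0.6, 0.6, 0.6, 0.6, 0.6, 0.6, 0.6]
}}

```text
time_s: 13.25
tcp_pos: [0.5797, 0.1041, 0.3578]
ee_rot: [[-0.996, -0.088, 0.007], [-0.088, 0.996, 0.001], [-0.007, 0.001, -1.0]]
force: [-0.7, -0.0, 0.5]
grip_width: 0.0174
```

Run:
```python
from h import *
s=ctrl.get_state(); print(s["tcp_pos"],s["force"],s["grip_width"],s["time_s"],s["q"])
im=get_image("wrist"); cv2.imwrite("pics/w10.png",im["color"][:,:,::-1])
im=get_image("side"); crop(im,(230,140,370,260),"pics/d10.png",5)
```

```text
[0.57966083 0.10406412 0.35778954] [-0.70589817 -0.03300783  0.5268778 ] 0.017361739597129357 13.25 [1.01755771e+01 1.41230437e+01 2.61241201e-01 7.57108732e+01
 1.00425386e-02 5.15106210e+00]
```

View pics/w10.png

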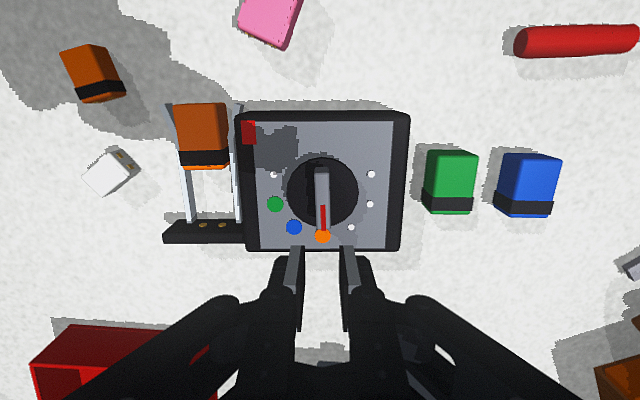

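View pics/d10.png

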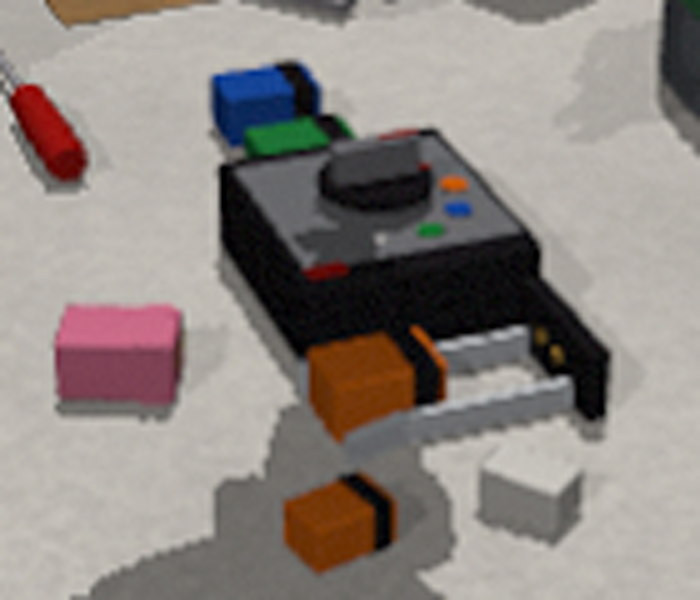

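Dial is up with the red line at the orange disc (322,236). Now I'll refit the charger from this view and locate the pack.

```bash
sed -e 's/guess={.*/guess={6:(274,175),5:(275,204),4:(294,227),2:(351,227),1:(370,204),0:(371,174)}/' -e '/^# red/,$d' fit.py > fit2.py
cat >> fit2.py <<'E'
pic=c[:,:,::-1].copy()
pic=cv2.resize(pic[80:270,150:420],None,fx=3,fy=3,interpolation=cv2.INTER_CUBIC)
D=lambda P,col:cv2.polylines(pic,[((proj(im,P)-[150,80]+.5)*3).astype(int)],True,col,1)
t=np.linspace(0,6.28,50)
for z,col in((.0665,(255,255,0)),(.059,(0,0,255))): D(np.c_[x+.031*np.cos(t),y+.031*np.sin(t),0*t+z],col)
def W(a,b,z): return [x+a*cw-b*sw,y+a*sw+b*cw,z]
D(np.array([W(s*.024,q*.006,.0905) for s,q in((1,1),(1,-1),(-1,-1),(-1,1))]),(0,255,0))
# lane model
D(np.array([W(a,b,0.016) for a,b in((-.04,-.092),(.05,-.092),(.05,-.138),(-.04,-.138))]),(255,0,255))
# pack: orange mask fit
m=((hsv[...,0]>5)&(hsv[...,0]<16)&(hsv[...,1]>150)); m[:90]=0;m[180:]=0;m[:,:170]=0;m[:,235:]=0
yy,xx=np.nonzero(m); print("px",xx.min(),xx.max(),yy.min(),yy.max(),m.sum())
for u,v in((178,103),(225,103)): print((u,v),onplane(im,(u,v),.034))
for d in landmark_of("wrist","pack_orange"): print(d["pixel"],d["conf"],onplane(im,d["pixel"],0))
for px in (-.085,-.075,-.065):
  D(np.array([W(.05+px+s*.03,-.115+q*.02,.034) for s,q in((1,1),(1,-1),(-1,-1),(-1,1))]),(255,0,0))
cv2.imwrite("pics/w11.png",pic)
E
python3 fit2.py
```

```text
6 30 [272.9 176. ]
5 209 [274.8 205.3]
4 198 [293.5 228.1]
2 31 [351.  228.1]
1 36 [369.9 205.2]
0 39 [371.2 175.2]
[0.5821 0.1038] 5.25 [[0.5, -0.3], [0.2, 0.2], [0.3, 0.1], [-0.2, -0.2], [-0.4, -0.1], [-0.4, 0.1]]
lane_stop 0.6423634420732504 -0.0061326266411314695
px 172 229 104 170 2615
(178, 103) [ 0.51938824 -0.02878239]
(225, 103) [0.51570556 0.01223911]
[115.0, 170.8] 0.85 [ 0.59629599 -0.11262541]
[101.1, 76.5] 0.82 [ 0.50400029 -0.11457964]
[277.7, 12.0] 0.67 [0.43467916 0.05065808]
[207.3, 130.8] 0.6 [ 0.5462163 -0.0155266]
```

View pics/w11.png

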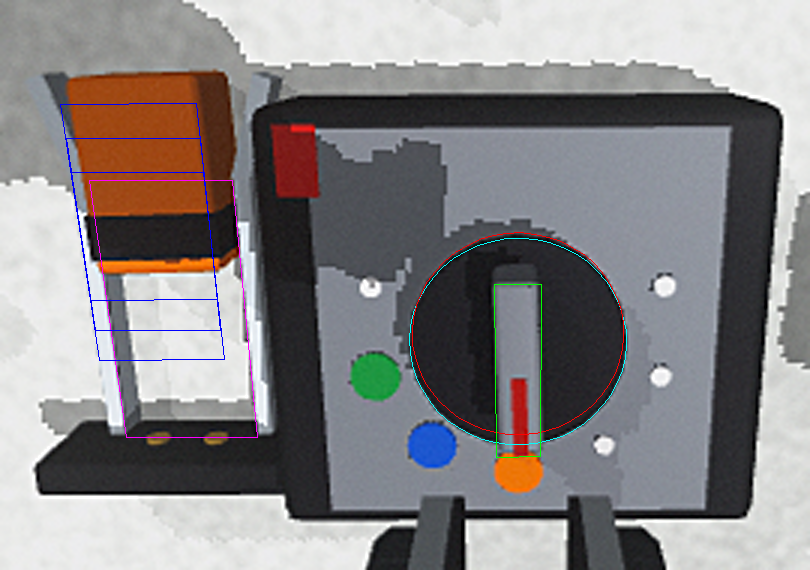

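Run:
```python
from h import *
delta([0.474,-0.0206,0.30],185.2)
```

```text
off [ 0.1162 -0.115   0.0559] turn [ -0.2    0.26 -90.17]
```

Call:
{"op": "play_rows", "data": {
  "offset": [
    [0.012, -0.012, 0.006],
    [0.024, -0.024, 0.012],
    [0.036, -0.036, 0.018],
    [0.048, -0.048, 0.024],
    [0.06, -0.06, 0.03],
    [0.072, -0.072, 0.036],
    [0.084, -0.084, 0.042],
    [0.096, -0.096, 0.048],
    [0.108, -0.108, 0.052],
    [0.116, -0.115, 0.056]
  ],
  "turn": [
    [0, 0, -8],
    [0, 0, -16],
    [0, 0, -24],
    [0, 0, -32],
    [0, 0, -40],
    [0, 0, -48],
    [0, 0, -56],
    [0, 0, -64],
    [0, 0, -72],
    [0, 0, -80]
  ],
  "jaw": [1, 1, 1, 1, 1, 1, 1, 1, 1, 1]
}}

```text
time_s: 14.45
tcp_pos: [0.4732, -0.0213, 0.2991]
ee_rot: [[-0.082, -0.997, 0.004], [-0.997, 0.082, 0.001], [-0.001, -0.003, -1.0]]
force: [-0.7, 0.9, 0.1]
grip_width: -0.0002
```

Run:
```python
from h import *
s=ctrl.get_state(); print(s["tcp_pos"],s["force"],s["grip_width"],s["time_s"],s["q"])
delta([0.474,-0.0206,0.25],185.2)
```

```text
[ 0.47323808 -0.02130797  0.29908991] [-0.66779425  0.94479081  0.09467393] -0.00015872893485664169 14.45 [-2.59483523e+00  2.86545849e+00 -2.03701827e+01  6.65642453e+01
  6.51130631e-02 -8.79159813e+01]
off [-0.0007 -0.0005  0.0491] turn [-0.2   0.06 -9.88]
```

Call:
{"op": "play_rows", "data": {
  "offset": [
    [-0.0007, -0.0005, 0.005],
    [-0.0007, -0.0005, 0.012],
    [-0.0007, -0.0005, 0.02],
    [-0.0007, -0.0005, 0.028],
    [-0.0007, -0.0005, 0.036],
    [-0.0007, -0.0005, 0.044],
    [-0.0007, -0.0005, 0.052],
    [-0.0007, -0.0005, 0.058],
    [-0.0007, -0.0005, 0.06],
    [-0.0007, -0.0005, 0.06]
  ],
  "turn": [
    [0, 0, -5],
    [-0.1, 0, -9.9],
    [-0.2, 0, -9.9],
    [-0.2, 0, -9.9],
    [-0.2, 0, -9.9],
    [-0.2, 0, -9.9],
    [-0.2, 0, -9.9],
    [-0.2, 0, -9.9],
    [-0.2, 0, -9.9],
    [-0.2, 0, -9.9]
  ],
  "jaw": [1, 1, 1, 1, 1, 1, 1, 1, 1, 1]
}}

```text
time_s: 15.45
tcp_pos: [0.4739, -0.0206, 0.2388]
ee_rot: [[0.091, -0.996, -0.0], [-0.996, -0.091, 0.001], [-0.001, 0.0, -1.0]]
force: [0.4, -0.1, -0.1]
grip_width: -0.0003
```

Run:
```python
from h import *
s=ctrl.get_state(); print(s["tcp_pos"],s["force"],s["grip_width"],s["time_s"],s["q"])
im=get_image("wrist"); cv2.imwrite("pics/w12.png",im["color"][:,:,::-1])
im=get_image("side"); crop(im,(220,120,360,260),"pics/d12.png",4)
delta([0.474,-0.0206,0.19],185.2)
```

```text
[ 0.47393513 -0.02057809  0.23881157] [ 0.38928055 -0.06660935 -0.09056055] -0.0002915173478876641 15.45 [-2.50039155e+00  5.01021579e+00 -2.59345946e+01  5.90815458e+01
  5.51343666e-02 -9.77168152e+01]
off [0.     0.0002 0.0493] turn [-0.03  0.05  0.02]
```

View pics/w12.png

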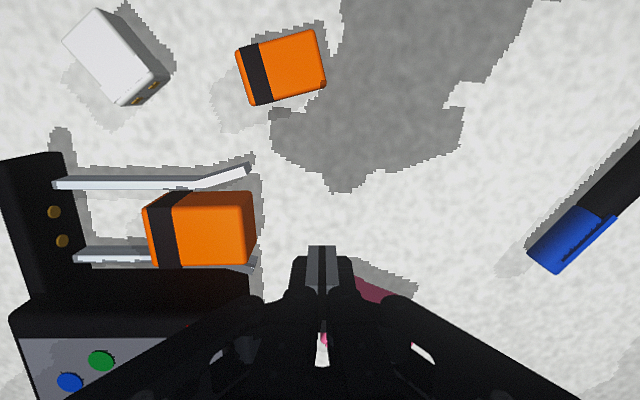

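View pics/d12.png

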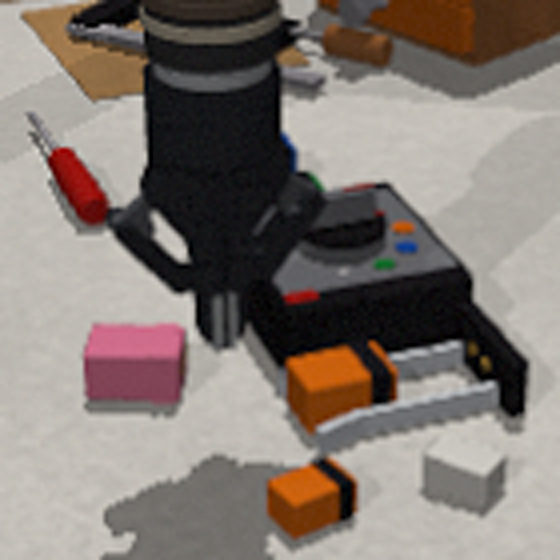

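Run:
```python
from h import *
im=get_image("scene"); crop(im,(290,150,400,260),"pics/s12.png",6)
for p in((338,170),(352,172.5),(348,182),(336,178)): print(onplane(im,p,.034))
```

```text
[0.40710743 0.03636499]
[0.41875131 0.07572708]
[0.45321126 0.0606106 ]
[0.43677142 0.02807501]
```

View pics/s12.png

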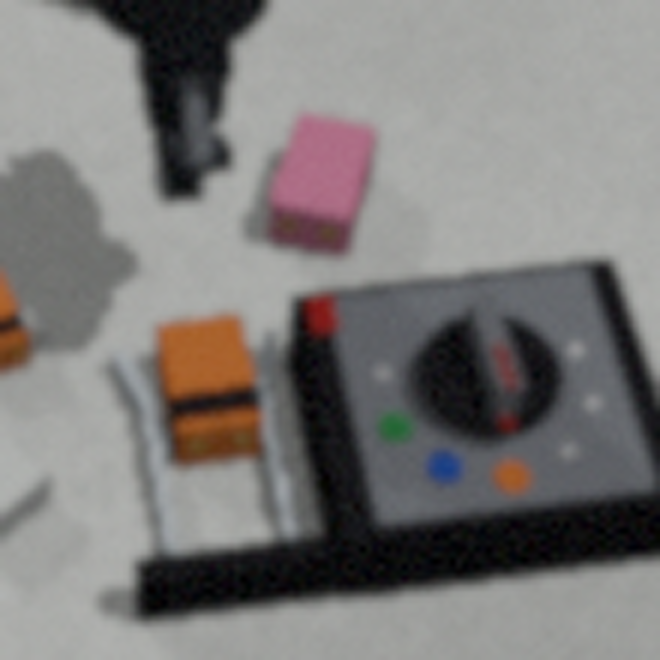

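Call:
{"op": "play_rows", "data": {
  "offset": [
    [0, 0, 0.008],
    [0, 0, 0.016],
    [0, 0, 0.024],
    [0, 0, 0.032],
    [0, 0, 0.037],
    [0, 0, 0.041],
    [0, 0, 0.044],
    [0, 0, 0.046],
    [0, 0, 0.047],
    [0, 0, 0.047]
  ],
  "turn": [
    [0, 0, 0],
    [0, 0, 0],
    [0, 0, 0],
    [0, 0, 0],
    [0, 0, 0],
    [0, 0, 0],
    [0, 0, 0],
    [0, 0, 0],
    [0, 0, 0],
    [0, 0, 0]
  ],
  "jaw": [1, 1, 1, 1, 1, 1, 1, 1, 1, 1]
}}

```text
time_s: 16.6
tcp_pos: [0.4743, -0.0206, 0.1925]
ee_rot: [[0.091, -0.996, 0.001], [-0.996, -0.091, 0.001], [-0.001, -0.001, -1.0]]
force: [-0.9, -0.3, 0.7]
grip_width: 0.0001
```

Run:
```python
from h import *
s=ctrl.get_state(); print(s["tcp_pos"],s["force"],s["grip_width"],s["time_s"],s["ee_rot"])
im=get_image("wrist"); cv2.imwrite("pics/w13.png",im["color"][:,:,::-1])
im=get_image("side"); crop(im,(220,120,360,260),"pics/d13.png",4)
```

```text
[ 0.47426123 -0.02055366  0.19250431] [-0.8633992  -0.33638475  0.70904818] 0.00010230214993823065 16.6 [[ 9.10154486e-02 -9.95849078e-01  8.95919170e-04]
 [-9.95849125e-01 -9.10146185e-02  9.27538773e-04]
 [-8.42146890e-04 -9.76620679e-04 -9.99999168e-01]]
```

View pics/w13.png

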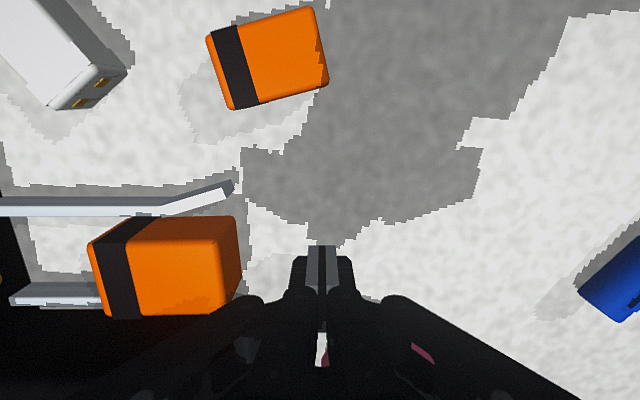

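View pics/d13.png

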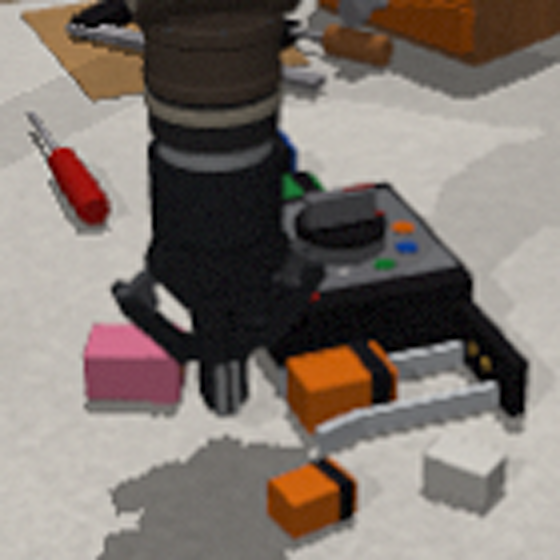

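Call:
{"op": "play_rows", "data": {
  "offset": [
    [0, -0.005, 0.002],
    [0, -0.01, 0.004],
    [0, -0.015, 0.004],
    [0, -0.02, 0.004],
    [0, -0.025, 0.004],
    [0, -0.03, 0.004],
    [0, -0.035, 0.004],
    [0, -0.04, 0.004],
    [0, -0.045, 0.004],
    [0, -0.05, 0.004]
  ],
  "turn": [
    [0, 0, 0],
    [0, 0, 0],
    [0, 0, 0],
    [0, 0, 0],
    [0, 0, 0],
    [0, 0, 0],
    [0, 0, 0],
    [0, 0, 0],
    [0, 0, 0],
    [0, 0, 0]
  ],
  "jaw": [1, 1, 1, 1, 1, 1, 1, 1, 1, 1]
}}

```text
time_s: 17.7
tcp_pos: [0.5244, -0.016, 0.1886]
ee_rot: [[0.091, -0.996, 0.001], [-0.996, -0.091, 0.001], [-0.001, -0.001, -1.0]]
force: [-0.9, -0.4, 0.6]
grip_width: 0.0002
```

Run:
```python
from h import *
s=ctrl.get_state(); print(s["tcp_pos"],s["force"],s["time_s"])
im=get_image("wrist"); cv2.imwrite("pics/w14.png",im["color"][:,:,::-1])
im=get_image("side"); crop(im,(220,120,360,260),"pics/d14.png",4)
```

```text
[ 0.52442061 -0.01598913  0.18864958] [-0.90717899 -0.35755667  0.59735507] 17.7
```

View pics/w14.png

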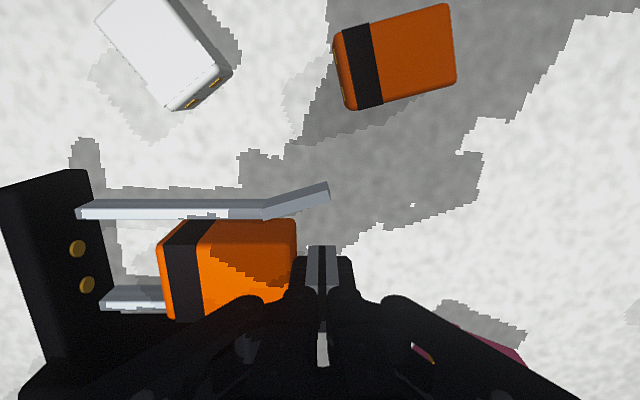

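View pics/d14.png

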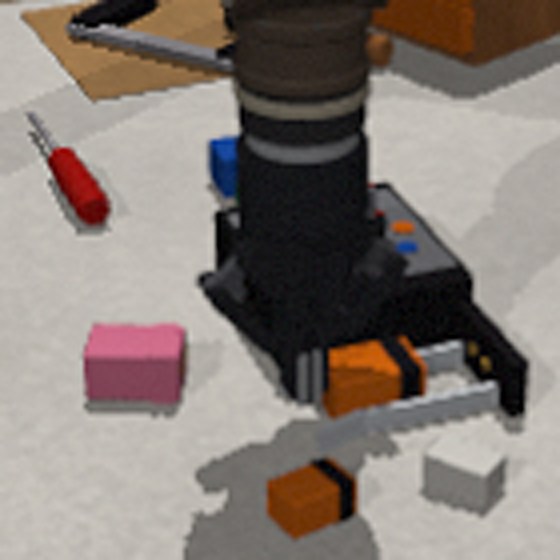

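Call:
{"op": "play_rows", "data": {
  "offset": [
    [0, -0.004, 0],
    [0, -0.008, 0],
    [0, -0.012, 0],
    [0, -0.016, 0],
    [0, -0.02, 0],
    [0, -0.024, 0],
    [0, -0.027, 0],
    [0, -0.03, 0],
    [0, -0.032, 0],
    [0, -0.034, 0]
  ],
  "turn": [
    [0, 0, 0],
    [0, 0, 0],
    [0, 0, 0],
    [0, 0, 0],
    [0, 0, 0],
    [0, 0, 0],
    [0, 0, 0],
    [0, 0, 0],
    [0, 0, 0],
    [0, 0, 0]
  ],
  "jaw": [1, 1, 1, 1, 1, 1, 1, 1, 1, 1]
}}

```text
time_s: 18.8
tcp_pos: [0.5589, -0.0129, 0.1888]
ee_rot: [[0.091, -0.996, 0.002], [-0.996, -0.091, 0.001], [-0.001, -0.002, -1.0]]
force: [-0.6, -1.1, -0.5]
grip_width: -0.0
```

Run:
```python
from h import *
s=ctrl.get_state(); print(s["tcp_pos"],s["force"],s["time_s"])
im=get_image("wrist"); cv2.imwrite("pics/w15.png",im["color"][:,:,::-1])
im=get_image("side"); crop(im,(220,120,360,260),"pics/d15.png",4)
```

```text
[ 0.55889851 -0.01285178  0.1887994 ] [-0.57150988 -1.09997707 -0.5277755 ] 18.8
```

View pics/w15.png

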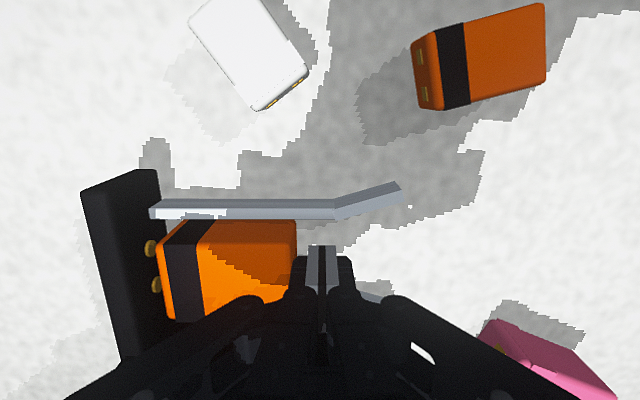

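View pics/d15.png

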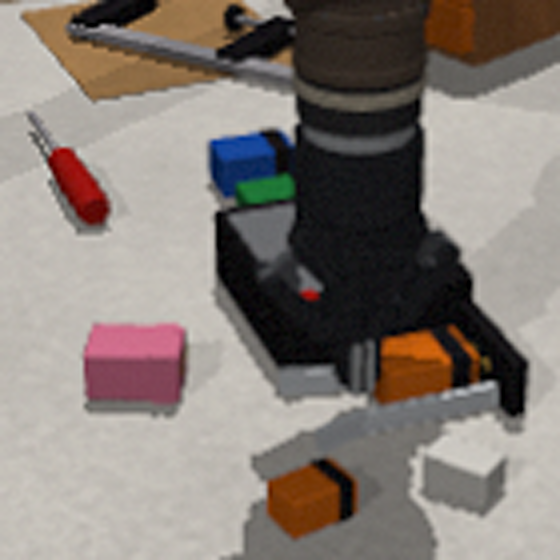

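Call:
{"op": "play_rows", "data": {
  "offset": [
    [0, -0.0015, 0],
    [0, -0.003, 0],
    [0, -0.0045, 0],
    [0, -0.0055, 0],
    [0, -0.0065, 0],
    [0, -0.0075, 0],
    [0, -0.0085, 0],
    [0, -0.0095, 0],
    [0, -0.0105, 0],
    [0, -0.011, 0]
  ],
  "turn": [
    [0, 0, 0],
    [0, 0, 0],
    [0, 0, 0],
    [0, 0, 0],
    [0, 0, 0],
    [0, 0, 0],
    [0, 0, 0],
    [0, 0, 0],
    [0, 0, 0],
    [0, 0, 0]
  ],
  "jaw": [1, 1, 1, 1, 1, 1, 1, 1, 1, 1]
}}

```text
time_s: 19.9
tcp_pos: [0.569, -0.0119, 0.1889]
ee_rot: [[0.091, -0.996, -0.001], [-0.996, -0.091, 0.001], [-0.001, 0.001, -1.0]]
force: [-8.9, -0.5, 6.6]
grip_width: 0.0001
```

Run:
```python
from h import *
s=ctrl.get_state(); print(s["tcp_pos"],s["force"],s["time_s"])
im=get_image("wrist"); crop(im,(60,140,360,340),"pics/w16.png",2)
im=get_image("side"); crop(im,(290,180,360,240),"pics/d16.png",8)
```

```text
[ 0.56895438 -0.01190291  0.18886027] [-8.91495885 -0.49349299  6.61923863] 19.9
```

View pics/w16.png

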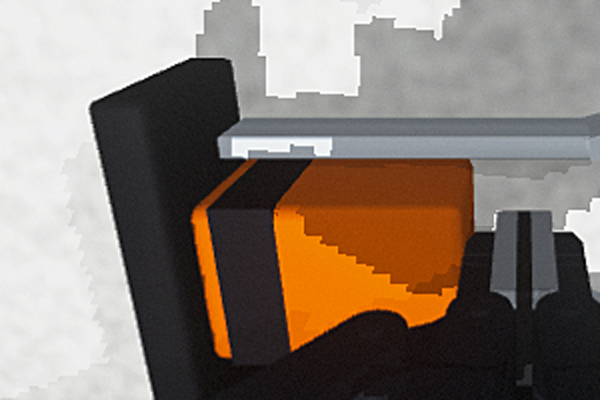

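View pics/d16.png

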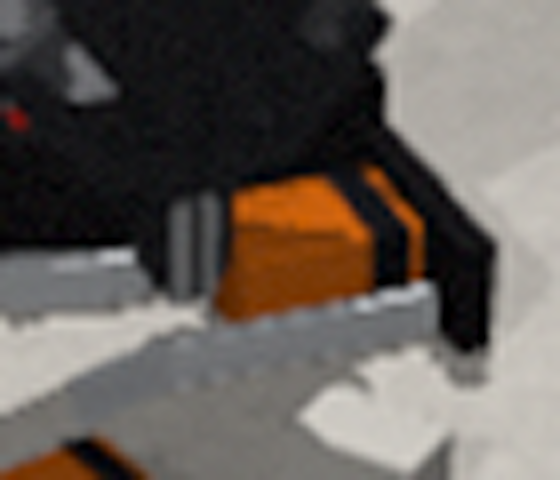

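Call:
{"op": "play_rows", "data": {
  "offset": [
    [0, -0.001, 0],
    [0, -0.0015, 0],
    [0, -0.002, 0],
    [0, -0.0025, 0],
    [0, -0.003, 0],
    [0, -0.003, 0],
    [0, -0.003, 0],
    [0, -0.003, 0],
    [0, -0.003, 0],
    [0, -0.003, 0]
  ],
  "turn": [
    [0, 0, 0],
    [0, 0, 0],
    [0, 0, 0],
    [0, 0, 0],
    [0, 0, 0],
    [0, 0, 0],
    [0, 0, 0],
    [0, 0, 0],
    [0, 0, 0],
    [0, 0, 0]
  ],
  "jaw": [1, 1, 1, 1, 1, 1, 1, 1, 1, 1]
}}

```text
time_s: 21.0
tcp_pos: [0.5698, -0.0118, 0.1889]
ee_rot: [[0.091, -0.996, -0.006], [-0.996, -0.091, 0.0], [-0.001, 0.006, -1.0]]
force: [-12.4, -1.2, 9.6]
grip_width: -0.0002
```

Run:
```python
from h import *
s=ctrl.get_state(); print(s["tcp_pos"],s["force"],s["time_s"])
im=get_image("wrist"); crop(im,(60,140,360,340),"pics/w17.png",2)
im=get_image("side"); crop(im,(290,180,360,240),"pics/d17.png",8)
```

```text
[ 0.56983368 -0.01179073  0.18887131] [-12.44607875  -1.16373661   9.64844918] 21.0
```

View pics/w17.png

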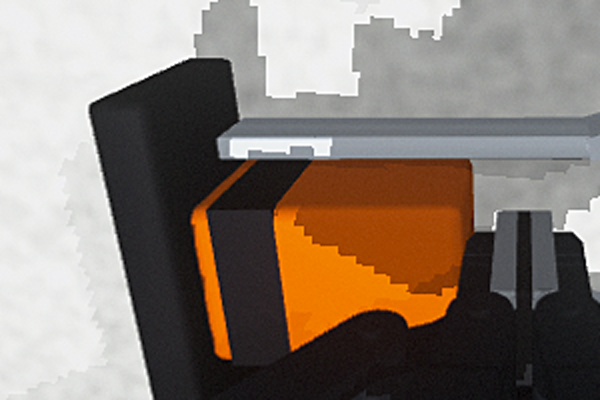

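Call:
{"op": "play_rows", "data": {
  "offset": [
    [0, 0.001, 0],
    [0, 0.003, 0],
    [0, 0.006, 0],
    [0, 0.01, 0],
    [0, 0.015, 0],
    [0, 0.022, 0],
    [0, 0.03, 0],
    [0, 0.038, 0],
    [0, 0.045, 0],
    [0, 0.05, 0]
  ],
  "turn": [
    [0, 0, 0],
    [0, 0, 0],
    [0, 0, 0],
    [0, 0, 0],
    [0, 0, 0],
    [0, 0, 0],
    [0, 0, 0],
    [0, 0, 0],
    [0, 0, 0],
    [0, 0, 0]
  ],
  "jaw": [1, 1, 1, 1, 1, 1, 1, 1, 1, 1]
}}

```text
time_s: 22.1
tcp_pos: [0.5192, -0.0164, 0.1892]
ee_rot: [[0.091, -0.996, -0.006], [-0.996, -0.091, 0.0], [-0.001, 0.006, -1.0]]
force: [1.2, -0.2, 0.0]
grip_width: -0.0
```

Call:
{"op": "play_rows", "data": {
  "offset": [
    [0, 0.005, -0.01],
    [0, 0.01, -0.025],
    [0, 0.01, -0.045],
    [0, 0.01, -0.065],
    [0, 0.01, -0.085],
    [0, 0.01, -0.105],
    [0, 0.01, -0.125],
    [0, 0.01, -0.14],
    [0, 0.01, -0.15],
    [0, 0.01, -0.15]
  ],
  "turn": [
    [0, 0, 0],
    [0, 0, 0],
    [0, 0, 0],
    [0, 0, 0],
    [0, 0, 0],
    [0, 0, 0],
    [0, 0, 0],
    [0, 0, 0],
    [0, 0, 0],
    [0, 0, 0]
  ],
  "jaw": [1, 1, 1, 1, 1, 1, 1, 1, 1, 1]
}}

```text
time_s: 23.1
tcp_pos: [0.5103, -0.0174, 0.3411]
ee_rot: [[0.091, -0.996, -0.003], [-0.996, -0.091, 0.0], [-0.0, 0.003, -1.0]]
force: [-1.0, 0.2, 0.0]
grip_width: -0.0001
```

Run:
```python
from h import *
s=ctrl.get_state(); print(s["tcp_pos"],s["force"],s["time_s"])
im=get_image("wrist"); cv2.imwrite("pics/w18.png",im["color"][:,:,::-1])
im=get_image("side"); crop(im,(230,140,370,260),"pics/d18.png",5)
```

```text
[ 0.51034383 -0.01737109  0.34108953] [-0.95822189  0.17721337  0.01730309] 23.1
```

View pics/w18.png

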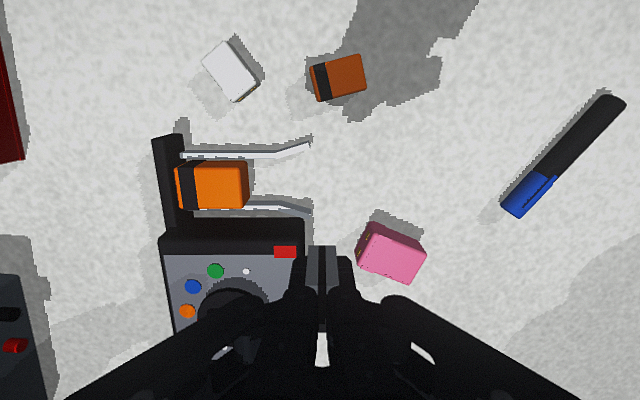

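View pics/d18.png

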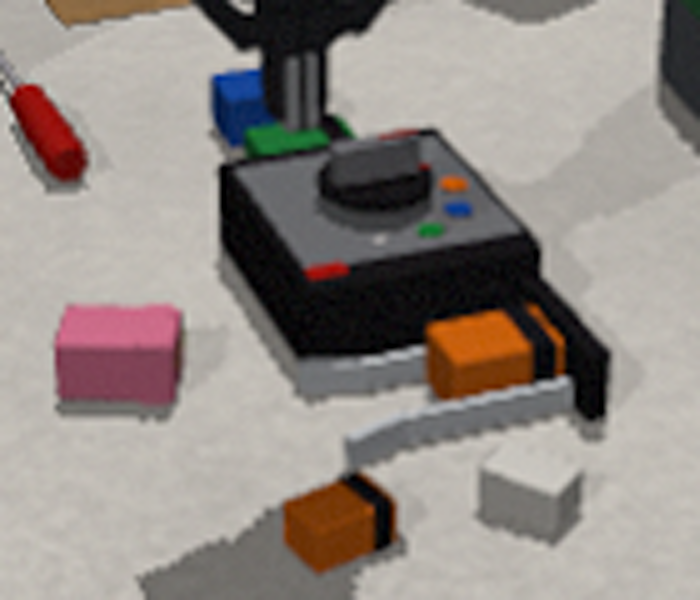

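```bash
cat > ov.py <<'E'
from h import *
import sys
x,y,w=.5818,.1040,np.radians(5.2); cw,sw=np.cos(w),np.sin(w)
def W(a,b,z): return [x+a*cw-b*sw,y+a*sw+b*cw,z]
for n,(l,t,r,b),k in(("wrist",(140,120,330,310),4),("side",(290,170,360,240),8)):
    im=get_image(n); pic=cv2.resize(im["color"][t:b,l:r,::-1],None,fx=k,fy=k,interpolation=cv2.INTER_CUBIC)
    D=lambda P,col,cl=True:cv2.polylines(pic,[((proj(im,P)-[l,t]+.5)*k).astype(int)],cl,col,1)
    bx=lambda a,b,z:np.array([W(a+s*.03,b+q*.02,z) for s,q in((1,1),(1,-1),(-1,-1),(-1,1))])
    D(bx(.02,-.114,.034),(255,0,0)); D(bx(.015,-.114,.034),(0,255,0))
    D(np.array([W(.05,-.075,.04),W(.05,-.155,.04)]),(255,0,255),False)
    tt=np.linspace(0,6.28,50); D(np.array([W(.031*np.cos(q),.031*np.sin(q),.0665) for q in tt]),(255,255,0))
    cv2.imwrite(f"pics/ov_{n}{sys.argv[1]}.png",pic)
E
python3 ov.py 1
```

```text
(no output)
```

View pics/ov_wrist1.png

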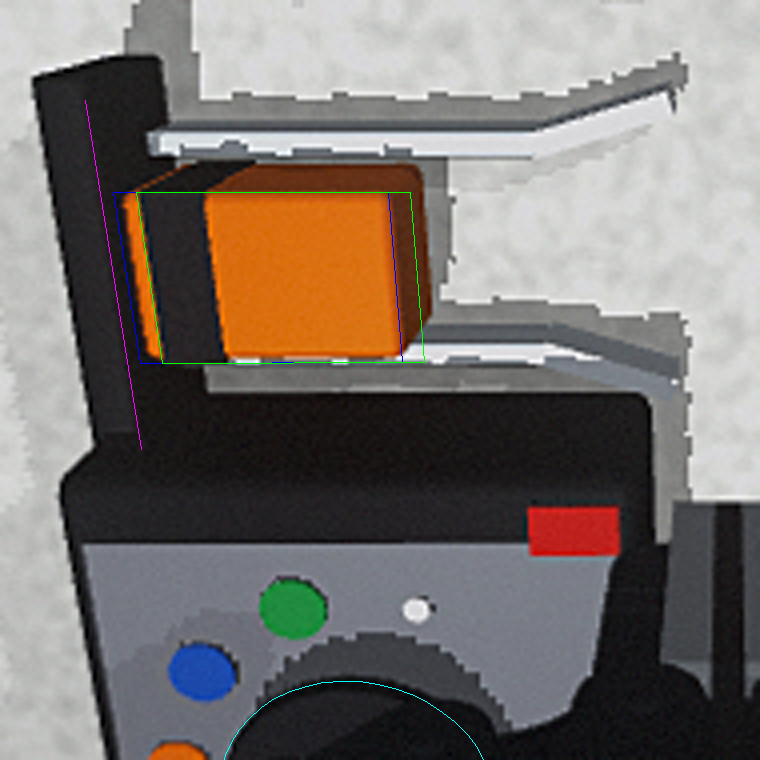

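View pics/ov_side1.png

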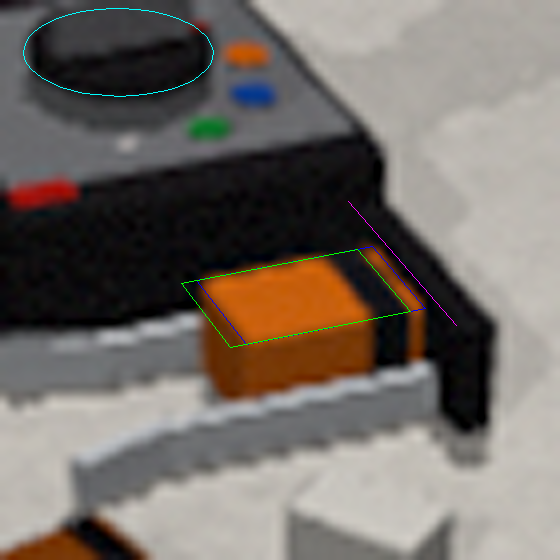

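Call:
{"op": "play_rows", "data": {
  "offset": [
    [-0.006, -0.01, 0],
    [-0.015, -0.025, 0],
    [-0.026, -0.043, 0],
    [-0.037, -0.061, 0],
    [-0.048, -0.08, 0],
    [-0.059, -0.098, 0],
    [-0.069, -0.115, 0],
    [-0.076, -0.128, 0],
    [-0.079, -0.133, 0],
    [-0.079, -0.133, 0]
  ],
  "turn": [
    [0, 0, 0],
    [0, 0, 0],
    [0, 0, 0],
    [0, 0, 0],
    [0, 0, 0],
    [0, 0, 0],
    [0, 0, 0],
    [0, 0, 0],
    [0, 0, 0],
    [0, 0, 0]
  ],
  "jaw": [1, 1, 1, 1, 1, 1, 1, 1, 1, 1]
}}

```text
time_s: 24.3
tcp_pos: [0.6357, 0.0741, 0.3363]
ee_rot: [[0.091, -0.996, -0.009], [-0.996, -0.091, 0.0], [-0.001, 0.009, -1.0]]
force: [-0.0, -0.1, 0.2]
grip_width: -0.0
```

Run:
```python
from h import *
im=get_image("wrist"); cv2.imwrite("pics/w19.png",im["color"][:,:,::-1])
x,y,w=.5818,.1040,np.radians(5.2); cw,sw=np.cos(w),np.sin(w)
W=lambda a,b,z: [x+a*cw-b*sw,y+a*sw+b*cw,z]
p=proj(im,[W(.05,-.115,.034)])[0]; print(p); u,v=p.astype(int)
c=im["color"][max(0,v-60):v+60,u-60:u+90,::-1]; c=np.clip(c.astype(float)*1.8,0,255).astype(np.uint8)
cv2.imwrite("pics/w20.png",cv2.resize(c,None,fx=5,fy=5,interpolation=cv2.INTER_CUBIC))
im=get_image("scene"); crop(im,(270,160,470,270),"pics/s20.png",4)
```

```text
[318.92448349  94.93298969]
```

View pics/w19.png

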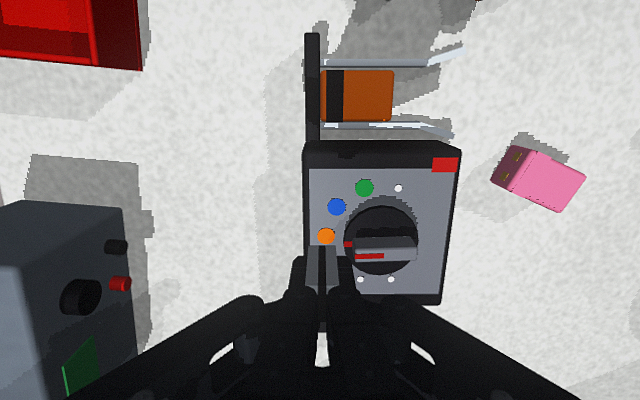

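View pics/w20.png

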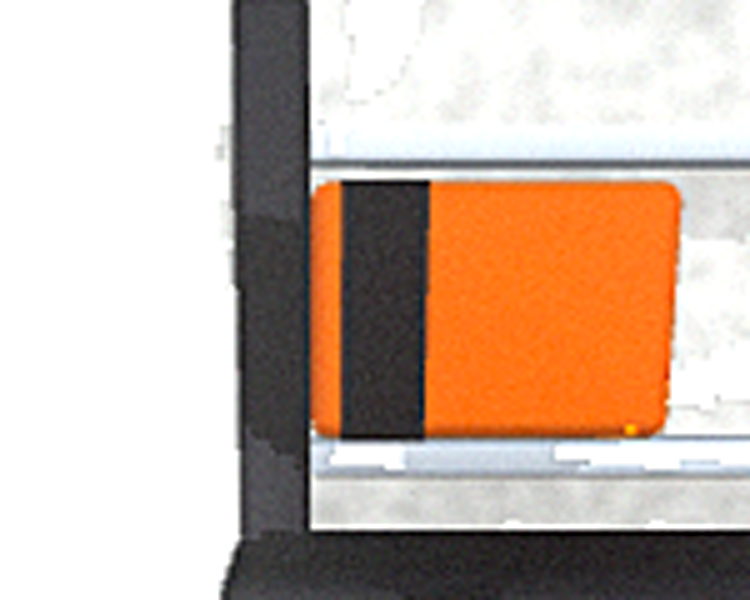

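View pics/s20.png

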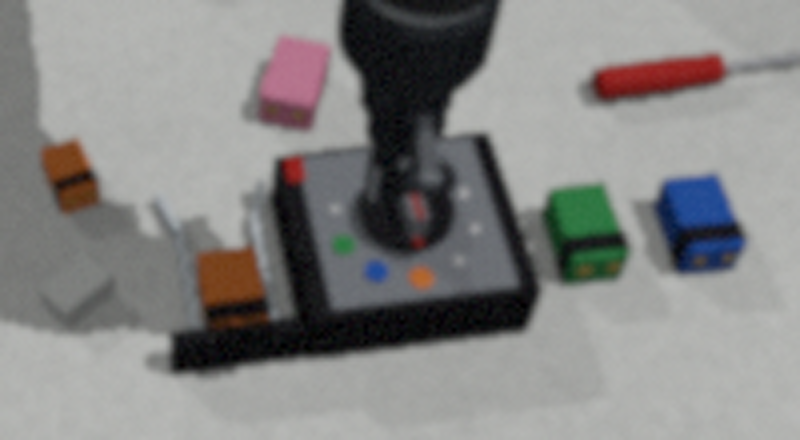

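From overhead the pack front at (320,95) is flush with the block, the pack is straight in the lane, and the dial is up at orange. The other packs haven't moved, so I'm handing in.

Run:
```python
from cell import ctrl
print(ctrl.job_done()); s=ctrl.get_state(); print(s["time_s"],s["force"])
```

```text
the job is handed in; nothing more can be done
None
the job is handed in; nothing more can be done
```

The dial is set to orange and the orange pack is fully home in the lane. I handed the job in at about 24.5 s of the 61 s allowed; no verdict was reported.

- **Dial:** the pack in the lane was the larger orange one. The dial started at the second white click. I pressed the skirt with a fingertip on each side of the bar, peaking at about 14 N. I then turned it 72° clockwise to orange and let it spring up.
- **Pack:** I pushed it along the lane with closed fingers until it stopped. The last extra push raised the force from 9 N to 12 N (with up to 10 N of lift) and the pack did not visibly move.

**Last checks**
- **Position:** the overhead wrist view shows the pack flush against the contact block and straight between the rails.
- **Dial:** the skirt matched the sprung-up height in the view taken just after I released it. The final view still shows the red line on orange.
- **Arm:** it hung free, with no force on it.
- **Other packs:** green and blue look unmoved. The screwdriver handle also looks unmoved, but I did not re-measure it, the offcut or the tape roll after the start. The arm never went near the offcut or the tape.
- **Disagreement:** before the overhead view, one model overlay put the pack's front about 1.5 mm short of the block. Its rear edge and the side camera both agreed with home, and the calibration is only good to about 2 mm.

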